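Space the filter carriers on an optical rail with a spacer block

ROBOT

A 6-joint arm with a two-finger parallel gripper is mounted at the origin on the work surface. World frame = base frame: x ahead of the robot, y to its left, z up, the work surface at z = 0. Lengths are in m, angles in rad, forces in N, time in s.
With the tool pointing down it reaches from about 0.375 to 0.9 m from the base axis. Payload 3.1 kg.
Tool frame: the origin (TCP) lies between the finger pads; the fingertips stand 11 mm ahead of it and the grasp point (between the pads) lies 8 mm behind it; z points along the fingers, y is the direction in which the jaws open and shut (so a half turn about z gives the same grasp; the last joint's range is limited). The gripper opens to 85 mm and grips with 20 to 120 N. Pads are 22 mm wide; open, the fingers measure 114 mm over their backs; the gripper's body (76 mm by 85 mm) begins 54 mm behind the grasp point. The pads swing forward as they close: fully open they stand 13 mm farther back than shut.
Start: joints at [-1.317, 0.527, 1.433, -0, 1.181, -0.178], TCP at [0.262, -0.568, 0.242] pointing down, gripper open.
Joint ranges: [-3.08, 3.08], [-0.75, 2.2], [0.22, 2.44], [-1.43, 4.57], [0, 2.65], [-2.85, 2.85]. Speed limits (rad/s): [2.79, 2.79, 3.14, 3.14, 3.14, 3.14].

INTERFACE

Orientations are given as a unit quaternion [x, y, z, w].
In Python, from station import manip gives the robot as it stands. The module is installed in compiled form; this text tells all that it offers.
- The arm moves only by the tool arm_command, never from a script. Its argument "rows" is a list of rows, each a list of 3 entries, a list of its own where there are three numbers: the shift along the world's x, y, z in mm, then the turn about the world's z in rad, then the closure, from -1 (fully open) to 1 (shut), so that 0 is half open. A call has 1 to 12 rows; each row shifts and turns the commanded pose from where the row before left it; what a row does not reach is not made up. A row lasts 1/8 s, in which the tool goes at most 62.5 mm and 10.7 degrees, less where a joint would pass 70% of its speed; a pose out of reach is approached as far as the arm can. A call with a gripper value outside its range is refused whole. The fingers move at their own pace and stop on an object; "squeeze" is the grip in N (left out, the last holds). Time passes only in rows, so rows that do not move let the fingers close. It gives the time, the measured TCP pose, the force and the opening at its end, in the units of the state.
- manip.sense(): the state, without advancing time (a new reading comes with each control period).
- manip.snapshot(name): name is "scene" or "top" or "wrist"; returns the picture (480x640x3 uint8, blue, green, red); there is no depth.
- manip.get_calibration(name): a dict with "fovy" (degrees; the focal length in pixels is half the picture's height over the tangent of half this angle, whatever the lens; pixels are square), "cx", "cy" (the principal point, pixels), "R" (3x3) and "t" (3): a world point X has camera coordinates R X + t. Camera axes: x right, y down, z forward; pixel columns grow to the right and rows downward; lengths in m; the calibration is good to about 2 mm. A picture is of the moment at which its call begins: read the wrist's pose just before it. get_calibration takes no time and is no camera call; for the wrist camera it gives the pose at the moment of the call.
- manip.sign_off(): hands the job in, once; it reports no verdict.
The state is a dict: "t": time; "q": joint angles; "qd": joint speeds; "tau": joint torques, N m; "tcp_pos": TCP position; "tool_rot": TCP orientation; "force": force on the tool from outside, world axes, zero at the start; "ft_torque": the same for the moment, N m; "finger_gap": opening from 0.0 (shut) to 1.0 (fully open).
Only numpy, scipy, OpenCV 4.12 (cv2) and the standard library are available. Lean on these libraries where they do the work, as an engineer would, in place of code of your own. Each camera call takes 0.05 s, during which the arm holds its last target.

TASK

Even out the row of filter carriers on the optical rail with the orange spacer block: stand the spacer upright on the rail between the red-finned locked carrier and the blue-finned one and slide the blue carrier up until the spacer is lightly nipped flat between them, then step the spacer along to set the white-finned carrier against the blue one in the same way without shoving the blue one on. Both gaps must end exactly one spacer thickness wide (the spacer's 24 mm side), with the spacer drawn straight up out of them without shifting them and stood back upright on its black pad. Feel for contact and do not push hard on the spacer, and leave the bottle and the dish alone.

Things in the scene. Friction and masses are not known exactly. Their poses are not given: they have to be found in the camera images.
- rail: Fixed aluminium rail lying on the table, 60 wide (its x) x 420 long (its y) x 18 mm high, flat smooth top 18 mm above the table. Origin: centre of its underside, on the table; z up. Its +y end carries the locked carrier. Its place and yaw (within about 0.25 rad of the world axes) vary.
- carrier_locked: Black cube, 44 x 44 x 44 mm, amber round windows, fixed on the rail's centre line; on its top centre an upright RED fin 12 thick (x) x 20 long (y, along the rail) x 30 mm high. Origin: centre of the cube's underside, on the rail's top, 18 mm above the table; axes parallel to the rail's. Its face towards the other carriers lies 22 mm on its -y side.
- carrier_blue: The same cube with a BLUE fin (same sizes, origin, axes), next on the -y side. Slides only along the rail's y, cannot turn or lift off, stays where left; stiff: about 8 N to slide. Starts with a gap of 60 to 100 mm to the locked carrier. Slide it by its fin, pinched from above across the 12 mm thickness (across the rail), or push the cube.
- carrier_white: The same cube with a WHITE fin (same sizes, origin, axes and sliding, but easy: about 2 N), last in the row on the -y side of the blue one. Starts with a gap of about 60 to 145 mm to it. Pressing the spacer against the blue carrier with over 8 N shifts the blue one.
- spacer: Loose upright orange block, about 90 g: body 40 (x) x 24 (y, sets the gap) x 50 mm high; on its top centre a handle plate 14 thick (x) x 24 (y) x 34 mm high (84 mm in all), to pinch from above across its 14 mm. Origin: centre of its underside, z up. In a gap its y lies along the rail. Starts on the pad, yaw within 0.55 rad of the world's. Slides on the rail when pushed.
- pad: Flat black rubber pad fixed to the table, 90 x 90 x 4 mm; origin: centre of its underside, z up. The spacer starts on it and is put back on it.
- bottle: Bystander: small clear jar with a blue cap, 48 mm across and 85 mm high, standing; origin: centre of its underside.
- dish: Bystander: flat closed glass dish, 64 mm across and 17 mm high; origin: centre of its underside.
Not all that is in view belongs to the job. Several things have the shape of the spacer; the one meant has the colours described above.

How it is judged:
By the outcome, as a careful person would: the job done as asked, in the order asked, and still so for the second after the job is handed in, with the robot touching nothing.
It also fails if it takes over 72 s, if anything falls off the work surface, if the arm or the gripper's body presses on something with over 40 N, if the wrist force passes 120 N, or if a joint passes its speed limit or range.

## Working session

There is one attempt and no reset: what is moved stays moved. The work goes in short steps, Python scripts to look and compute and a tool call to move; the robot and the scene stay as the last step left them, time stands still between calls to the robot, and variables do not carry over. Pictures are saved under pics/ and viewed, and the job is handed in when it is done.

Besides the shell and the picture viewer there is one more tool, called as name(argument=value, ...), one argument or row to a line, values as JSON. arm_command: Moves the arm, as the interface text tells. Its arguments: {"type":"object","properties":{"rows":{"type":"array","items":{"type":"array"}},"squeeze":{"type":"number"}},"required":["rows"]}

```bash
mkdir -p pics; ls
cat > h.py <<'E'
from station import manip
import numpy as np, cv2
def cal(n):
    c=manip.get_calibration(n); f=240/np.tan(np.radians(c['fovy'])/2)
    return f,c['cx'],c['cy'],np.array(c['R']),np.array(c['t'])
def proj(C,X):
    f,cx,cy,R,t=C; p=np.atleast_2d(X)@R.T+t
    return np.c_[cx+f*p[:,0]/p[:,2],cy+f*p[:,1]/p[:,2]]
def back(C,u,v,z):
    f,cx,cy,R,t=C; d=R.T@np.array([(u-cx)/f,(v-cy)/f,1]); o=-R.T@t
    return o+d*(z-o[2])/d[2]
E
python3 - <<'E'
from h import *
s=manip.sense(); print({k:np.round(v,4).tolist() for k,v in s.items()})
for n in ['scene','top']:
    cv2.imwrite(f'pics/{n}0.png',manip.snapshot(n)); c=manip.get_calibration(n); print(n,c)
E
```

```text
pics
{'t': 0.0, 'q': [-1.3175, 0.5285, 1.4339, 0.0, 1.1814, -0.1785], 'qd': [0.0002, -0.0003, 0.0006, 0.0004, 0.0012, -0.0009], 'tau': [-0.0019, -44.2353, -17.8024, -0.0001, 0.0083, -0.0], 'tcp_pos': [0.2614, -0.5669, 0.2413], 'tool_rot': [0.9768, 0.2142, -0.0, -0.0011], 'force': [0.1067, -0.3243, 0.1726], 'ft_torque': [0.0246, 0.0175, 0.0067], 'finger_gap': 0.9971}
scene {'fovy': 46.24019142848001, 'cx': 326.0338005390851, 'cy': 250.10789326312013, 'R': array([[ 0.67645621,  0.73633399, -0.0148074 ],
       [ 0.50329544, -0.47685954, -0.72062382],
       [-0.53768086,  0.48001796, -0.69316813]]), 't': array([-0.28589343, -0.23135486,  1.1259034 ])}
top {'fovy': 47.33341426236557, 'cx': 322.3926867556441, 'cy': 243.540794871699, 'R': array([[ 0.00490828, -0.99997676,  0.00473246],
       [-0.99577914, -0.00532131, -0.0916274 ],
       [ 0.09165045, -0.00426275, -0.99578212]]), 't': array([-0.03259607,  0.49448052,  0.81618365])}
```

View pics/scene0.png

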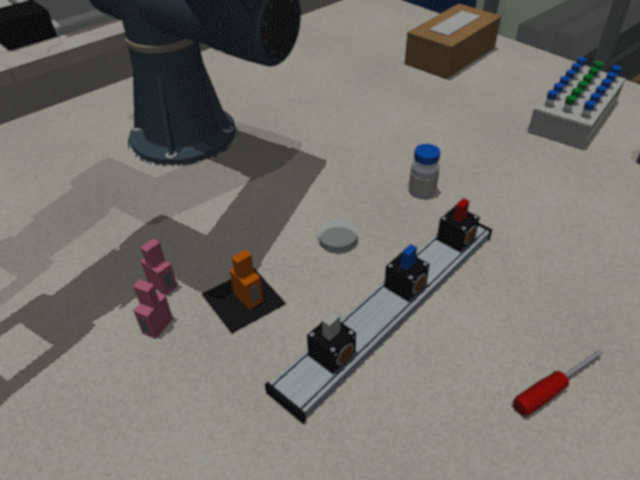

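View pics/top0.png

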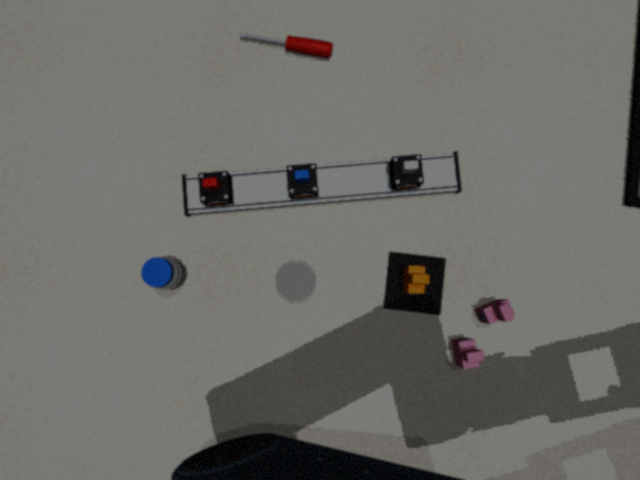

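The spacer-shaped things in the top view are orange at (417,279) on the black pad, pink at (495,311) and pink at (467,352). The orange one on the pad fits the description. I'll confirm it in a crop and measure.

```bash
cat > seg.py <<'E'
from h import *
def blobs(im):
    hsv=cv2.cvtColor(im,cv2.COLOR_BGR2HSV); out={}
    for n,lo,hi in [('orange',(8,150,60),(20,255,255)),('blue',(105,150,60),(125,255,255)),('red',(0,180,60),(5,255,255))]:
        m=cv2.inRange(hsv,lo,hi); k,l,st,ce=cv2.connectedComponentsWithStats(m)
        out[n]=[(ce[i].round(2).tolist(),st[i].tolist()) for i in range(1,k) if st[i][4]>25]
    return out
E
python3 - <<'E'
from seg import *
im=cv2.imread('pics/top0.png'); C=cal('top')
for n,b in blobs(im).items(): print(n,b)
a=cv2.resize(im[130:230,170:480],None,fx=2.5,fy=2.5,interpolation=cv2.INTER_CUBIC)
b=cv2.resize(im[240:330,370:470],None,fx=3.5,fy=3.5,interpolation=cv2.INTER_CUBIC)
o=np.zeros((a.shape[0]+b.shape[0],a.shape[1],3),np.uint8);o[:a.shape[0]]=a;o[a.shape[0]:,:b.shape[1]]=b
s=cv2.imread('pics/scene0.png')[240:340,190:300]; s=cv2.resize(s,None,fx=3,fy=3); o[a.shape[0]:a.shape[0]+300,400:730]=s
cv2.imwrite('pics/crop0.png',o)
E
```

```text
orange [([417.58, 279.03], [407, 265, 23, 29, 507])]
blue [([301.21, 173.89], [294, 169, 16, 11, 140]), ([156.69, 271.88], [142, 258, 30, 29, 702])]
red [([309.24, 45.67], [286, 37, 46, 19, 497]), ([209.39, 181.98], [202, 177, 16, 10, 120])]
```

View pics/crop0.png

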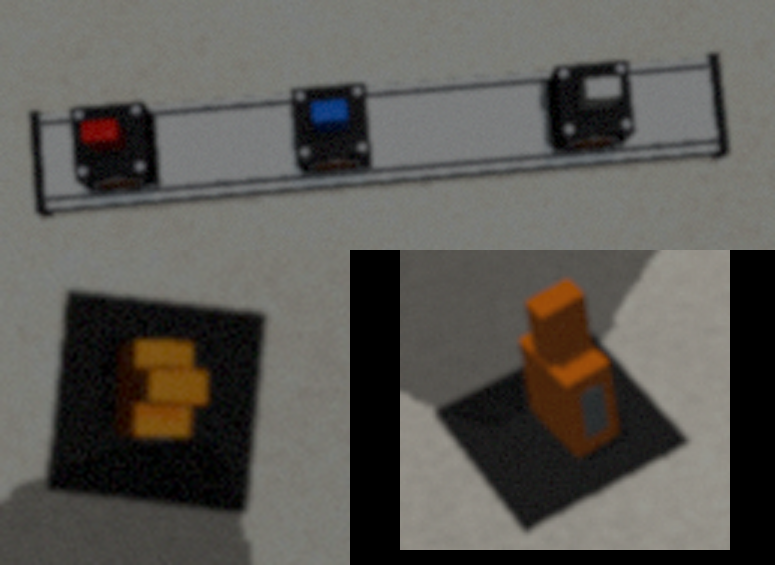

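The crop confirms the orange block with its plate, on the black pad. Next I'll fit its pose in both views, along with the fins and the pad.

```bash
cat > fit.py <<'E'
from seg import *
from scipy.optimize import minimize
def box(sx,sy,z0,z1): return np.array([[a*sx/2,b*sy/2,z] for a in(-1,1) for b in(-1,1) for z in(z0,z1)])
def place(P,x,y,yaw):
    c,s=np.cos(yaw),np.sin(yaw); return np.c_[x+c*P[:,0]-s*P[:,1],y+s*P[:,0]+c*P[:,1],P[:,2]]
S=8
def mask(C,boxes,pose,roi):
    x0,y0,w,h=roi; m=np.zeros((h*S,w*S),np.uint8)
    for b in boxes:
        p=(proj(C,place(b,*pose))+0.5-[x0,y0])*S
        cv2.fillConvexPoly(m,cv2.convexHull(p.astype(np.float32)).round().astype(np.int32),255)
    return cv2.resize(m,(w,h),interpolation=cv2.INTER_AREA)/255.
def soft(im,lo,hi):
    return (cv2.inRange(cv2.cvtColor(im,cv2.COLOR_BGR2HSV),lo,hi)>0)*1.
def fit(views,boxes,p0,fixyaw=None):
    # views: list (C,mask,roi)
    def cost(p):
        pose=(p[0]/1000,p[1]/1000,fixyaw if fixyaw is not None else p[2]/100)
        return sum(((mask(C,boxes,pose,r)-m[r[1]:r[1]+r[3],r[0]:r[0]+r[2]])**2).sum()/m[r[1]:r[1]+r[3],r[0]:r[0]+r[2]].sum() for C,m,r in views)
    x=np.array([p0[0]*1000,p0[1]*1000]+([] if fixyaw is not None else [p0[2]*100]))
    sim=np.vstack([x]+[x+8*np.eye(len(x))[i] for i in range(len(x))])
    r=minimize(cost,x,method='Nelder-Mead',options=dict(initial_simplex=sim,xatol=.02,fatol=1e-4))
    return r.x.round(2),round(r.fun,3)
E
cat > m1.py <<'E'
from fit import *
T=cv2.imread('pics/top0.png');Sc=cv2.imread('pics/scene0.png');CT,CS=cal('top'),cal('scene')
fin=[box(.012,.020,.062,.092)]; sp=[box(.04,.024,.004,.054),box(.014,.024,.054,.088)]
O=((6,110,30),(22,255,255));B=((105,130,50),(128,255,255));R=((0,150,50),(6,255,255))
def roi(c,r): return (int(c[0]-r),int(c[1]-r),2*r,2*r)
X=back(CT,417,279,.06);print('sp0',X)
for yw in(-.2,.2):
  v=[(CT,soft(T,*O),roi((417,279),25)),(CS,soft(Sc,*O),roi((246,281),40))]
  print('both',fit(v,sp,(X[0],X[1],yw)),'top',fit(v[:1],sp,(X[0],X[1],yw)),'sc',fit(v[1:],sp,(X[0],X[1],yw)))
for n,c,ct,cs in [('red',R,(209,182),(461,210)),('blue',B,(301,174),(408,258))]:
  X=back(CT,*ct,.092)
  v=[(CT,soft(T,*c),roi(ct,16)),(CS,soft(Sc,*c),roi(cs,20))]
  yw=.05
  print(n,X.round(4),fit(v,fin,X,yw),fit(v[:1],fin,X,yw),fit(v[1:],fin,X,yw))
g=cv2.cvtColor(T,cv2.COLOR_BGR2HSV)
W=((0,0,125),(180,60,255)); ct=(411,165)
X=back(CT,*ct,.092);print('white',X.round(4)); v=[(CT,soft(T,*W),roi(ct,10))]; print(fit(v,fin,X,.05))
print(T[160:172,400:424].mean(2).astype(int))
# pad corners (crop -> px)
for u,v in [(68,292),(265,316),(245,511),(48,488)]:
  print('pad',back(CT,370+u/3.5,240+(v-250)/3.5,.004).round(4))
for u,v in [(32,112),(42,213),(712,55),(725,155)]:
  print('rail end',back(CT,170+u/2.5,130+v/2.5,.018).round(4))
for u,v in [(157,272,),(296,281)]: print('byst',back(CT,u,v,.085 if u<200 else .017))
E
python3 m1.py
```

```text
sp0 [ 0.44009367 -0.16793568  0.06      ]
both (array([ 440.67, -168.77,   -3.43]), np.float64(0.244)) top (array([ 440.35, -169.48,   -4.45]), np.float64(0.091)) sc (array([ 440.47, -167.84,   -1.32]), np.float64(0.128))
both (array([ 440.7 , -168.67,   -3.05]), np.float64(0.244)) top (array([ 440.27, -169.51,   -3.77]), np.float64(0.091)) sc (array([ 4.4041e+02, -1.6811e+02, -3.9000e-01]), np.float64(0.128))
red [0.5751 0.1315 0.092 ] (array([576.37, 131.91]), np.float64(1.404)) (array([577.16, 132.98]), np.float64(0.513)) (array([575.07, 131.5 ]), np.float64(0.813))
blue [0.5874 0.0011 0.092 ] (array([5.892e+02, 4.000e-02]), np.float64(0.552)) (array([589.88,   0.92]), np.float64(0.271)) (array([ 5.8815e+02, -4.4000e-01]), np.float64(0.225))
white [ 0.6013 -0.1555  0.092 ]
(array([ 577.34, -125.48]), np.float64(1.0))
[[ 19  11  15  26  30  45  51  48  47  53  64  67  70  72  73  72  70  66
   43  26  33  68  92 106]
 [ 11  14  28  43  59  78  81  85  86  92 100 105 103 102 106 106 102  92
   55  25  40  69 100 118]
 [ 21  20  23  53  81 104 108 112 113 113 116 123 119 120 120 119 
[... 578 characters left out ...]
104 105 101 101  99  94  88  81  66
   48  26  19  36  77 107]
 [  5  22  25  37  54  66  78  71  76  76  73  72  72  71  58  60  54  42
   29  20  22  38  77 106]
 [ 18  21  28  32  37  40  43  45  46  47  48  47  45  45  41  37  33  26
   21  20  20  36  74 108]
 [ 11  23  28  30  39  43  43  40  43  37  34  39  33  38  33  28  26  19
    2  16  23  36  69 105]]
pad [ 0.4836 -0.1351  0.004 ]
pad [ 0.4733 -0.2232  0.004 ]
pad [ 0.3868 -0.2129  0.004 ]
pad [ 0.3965 -0.1257  0.004 ]
rail end [0.6014 0.1878 0.018 ]
rail end [0.538  0.1798 0.018 ]
rail end [ 0.6402 -0.2368  0.018 ]
rail end [ 0.5768 -0.2438  0.018 ]
byst [0.44739506 0.20307917 0.085     ]
byst [0.43730226 0.01008239 0.017     ]
```

arm_command(
  rows=[
    [[22,50,1],0.138,-1],
    [[22,50,1],0.138,-1],
    [[22,50,1],0.138,-1],
    [[22,50,1],0.138,-1],
    [[22,50,1],0.138,-1],
    [[22,50,1],0.138,-1],
    [[23,50,1],0.138,-1],
    [[24,49,1],0.138,-1],
    [[0,0,0],0,-1],
    [[0,0,0],0,-1],
  ],
)

```text
t: 1.35
tcp_pos: [0.4405, -0.1688, 0.2502]
tool_rot: [0.719, 0.695, -0.0, 0.0]
force: [0.2, -0.5, 0.1]
finger_gap: 1.002
```

Run:
```python
from h import *
s=manip.sense(); print(s['t'],s['tcp_pos'],s['tool_rot'],s['q'],s['force'])
C=cal('wrist'); im=manip.snapshot('wrist'); cv2.imwrite('pics/w1.png',im); np.savez('w1.npz',f=C[0],cx=C[1],cy=C[2],R=C[3],t=C[4]); print(C)
```

```text
1.35 [ 0.4404985  -0.16876751  0.25016105] [ 7.19316651e-01  6.94682282e-01 -2.86912080e-04  7.87883070e-06] [-6.03061135e-01  3.11137576e-01  1.79553917e+00 -6.57704742e-04
  1.03501442e+00 -5.67885317e-01] [ 0.17675642 -0.53949978  0.09359568]
(np.float64(391.48648335461786), 320.9218678264304, 238.71540132920987, array([[ 0.99942145, -0.03398179,  0.00141344],
       [-0.03290258, -0.95548604,  0.29319592],
       [-0.0086128 , -0.2930728 , -0.95605133]]), array([-0.44566888, -0.18876956,  0.34010563]))
```

View pics/w1.png

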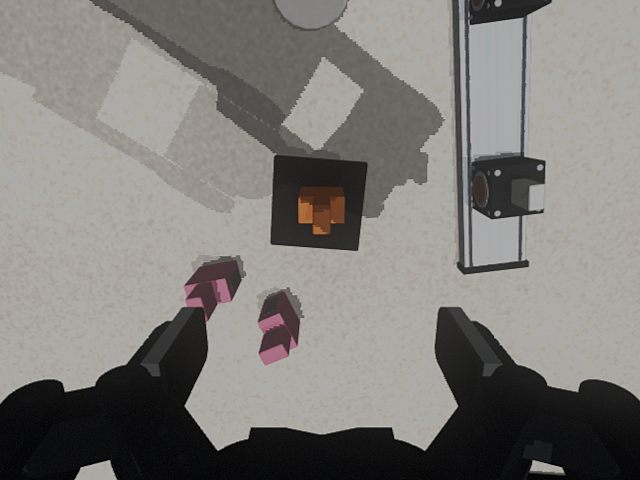

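The spacer at (321,208) looks square to the jaws. The white carrier is at (510,185) on the rail. I'll refine the spacer and rail yaw from this view.

Run:
```python
from fit import *
im=cv2.imread('pics/w1.png'); z=np.load('w1.npz'); C=(float(z['f']),float(z['cx']),float(z['cy']),z['R'],z['t'])
sp=[box(.04,.024,.004,.054),box(.014,.024,.054,.088)]
m=soft(im,(4,110,30),(22,255,255)); print(fit([(C,m,(285,170,75,80))],sp,(.4407,-.1687,-.03)))
# rail long edges at z=.018: sub-pixel edges
g=cv2.cvtColor(im,cv2.COLOR_BGR2GRAY)
d=cv2.createLineSegmentDetector().detect(g[0:290,430:560])[0][:,0]
for a in d:
    if np.hypot(a[2]-a[0],a[3]-a[1])>60:
        p=back(C,a[0]+430,a[1],.018);q=back(C,a[2]+430,a[3],.018); e=q-p; 
        if e[1]<0:e=-e
        print(a.round(1),p.round(4),q.round(4),'yaw',np.arctan2(-e[0],e[1]).round(4))
d=cv2.createLineSegmentDetector().detect(g[140:260,260:380])[0][:,0]
for a in d:
    if np.hypot(a[2]-a[0],a[3]-a[1])>40:
        p=back(C,a[0]+260,a[1]+140,.004);q=back(C,a[2]+260,a[3]+140,.004);print('pad',p.round(4),q.round(4))
```

```text
(array([ 440.12, -170.37,   -3.18]), np.float64(0.011))
[ 97.9 266.5  32.9 274.1] [ 0.6432 -0.243   0.018 ] [ 0.5793 -0.2489  0.018 ] yaw -1.4784
[ 28.3   0.6  34.2 265.6] [ 0.5581 -0.0074  0.018 ] [ 0.5799 -0.2399  0.018 ] yaw 0.0937
[ 96.4  15.6  93.3 155.6] [ 0.6151 -0.0203  0.018 ] [ 0.6259 -0.1343  0.018 ] yaw 0.0942
[ 37.9  20.6  40.4 166.9] [ 0.5671 -0.0223  0.018 ] [ 0.5785 -0.1428  0.018 ] yaw 0.0948
[ 41.1 203.1  42.  264.4] [ 0.5818 -0.1769  0.018 ] [ 0.5876 -0.2389  0.018 ] yaw 0.0932
[ 36.7 159.4  33.7   0.6] [ 0.5746 -0.136   0.018 ] [ 0.5625 -0.0075  0.018 ] yaw 0.0936
[ 89.8 150.6  92.3  19.4] [ 0.6222 -0.1297  0.018 ] [ 0.6121 -0.0229  0.018 ] yaw 0.0947
[ 27.9 259.4  21.1   0.6] [ 0.5732 -0.2332  0.018 ] [ 0.5522 -0.0072  0.018 ] yaw 0.0929
pad [ 0.4737 -0.225   0.004 ] [ 0.3889 -0.2155  0.004 ]
pad [ 0.4852 -0.1388  0.004 ] [ 0.4756 -0.224   0.004 ]
pad [ 0.387 -0.213  0.004] [ 0.3965 -0.1289  0.004 ]
pad [ 0.433  -0.1305  0.004 ] [ 0.4827 -0.1361  0.004 ]
```

arm_command(
  rows=[
    [[-0.3,-1.2,-50],0.003,-1],
    [[0,0,-50],0,-0.5],
    [[0,0,-50],0,-0.2],
    [[0,0,-30],0,0],
    [[0,0,0],0,0.4],
    [[0,0,0],0,1],
    [[0,0,0],0,1],
    [[0,0,0],0,1],
    [[0,0,0],0,1],
  ],
  squeeze=25,
)

```text
t: 2.52
tcp_pos: [0.4406, -0.17, 0.071]
tool_rot: [0.718, 0.696, 0.0, 0.001]
force: [-0.3, -0.3, -0.6]
finger_gap: 0.162
```

arm_command(
  rows=[
    [[0,0,20],0,1],
    [[0,0,50],0,1],
    [[0,0,60],0,1],
    [[23,39,0],0.021,1],
    [[24,40,0],0.021,1],
    [[24,40,0],0.021,1],
    [[24,39,0],0.021,1],
    [[24,39,0],0.021,1],
    [[23,39,0],0.021,1],
    [[0,0,0],0,1],
    [[0,0,0],0,1],
  ],
)

```text
t: 3.9
tcp_pos: [0.5814, 0.0662, 0.2001]
tool_rot: [0.673, 0.74, -0.001, -0.0]
force: [-0.4, 0.7, -1.0]
finger_gap: 0.158
```

```bash
cat > shot.py <<'E'
import sys
from h import *
def shot(tag,names=('wrist',)):
    s=manip.sense(); y=2*np.arctan2(s['tool_rot'][1],s['tool_rot'][0])-np.pi/2
    print('t',s['t'],'tcp',(s['tcp_pos']*1000).round(2),'jawyaw',round(y,4),'F',s['force'].round(2),'M',s['ft_torque'].round(3),'gap',round(float(s['finger_gap'])*85,2))
    for n in names:
        C=cal(n); im=manip.snapshot(n); cv2.imwrite(f'pics/{n}_{tag}.png',im); np.savez(f'{n}_{tag}.npz',f=C[0],cx=C[1],cy=C[2],R=C[3],t=C[4])
def load(n,tag):
    z=np.load(f'{n}_{tag}.npz'); return cv2.imread(f'pics/{n}_{tag}.png'),(float(z['f']),float(z['cx']),float(z['cy']),z['R'],z['t'])
if __name__=='__main__': shot(sys.argv[1],sys.argv[2:] or ('wrist',))
E
python3 shot.py 2
```

```text
t 3.9 tcp [581.39  66.2  200.07] jawyaw 0.0947 F [-0.37  0.67 -0.98] M [-0.065 -0.01  -0.014] gap 13.47
```

View pics/wrist_2.png

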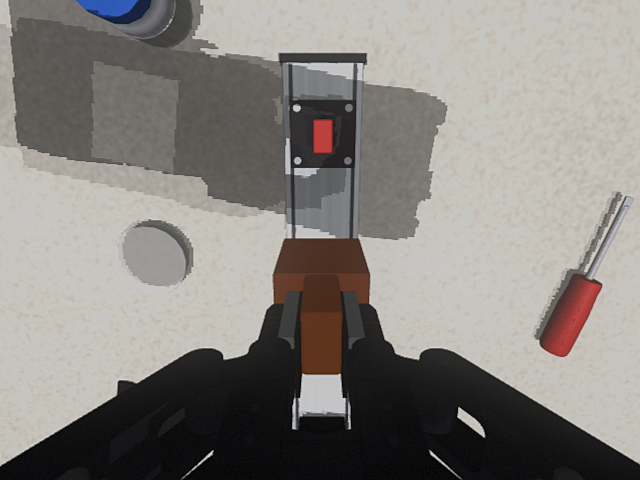

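The held spacer hides the blue carrier, but the locked carrier shows clearly, with its fin at (323,136). I'll fit it and get the target.

Run:
```python
from fit import *; from shot import load
im,C=load('wrist','2'); 
m=soft(im,(0,120,60),(8,255,255)); r=(305,105,40,60)
fin=[box(.012,.020,.062,.092)]
X=back(C,323,130,.092)
for yaw in (.094,None):
  f=fit([(C,m,r)],fin,(X[0],X[1],.094),yaw); print(f)
f,_=fit([(C,m,r)],fin,(X[0],X[1],.094),.094)
L=f[:2]; e=np.array([-np.sin(.094),np.cos(.094)]); n=np.array([np.cos(.094),np.sin(.094)])
tcp=manip.sense()['tcp_pos'][:2]*1000
print('locked',L,'tcp rel along,across',(tcp-L)@e,(tcp-L)@n)
g=cv2.cvtColor(im,cv2.COLOR_BGR2GRAY)
d=cv2.createLineSegmentDetector().detect(g[50:240,270:380])[0][:,0]
for a in d:
    if np.hypot(a[2]-a[0],a[3]-a[1])>50:
        for z in(.018,):
            p=back(C,a[0]+270,a[1]+50,z)[:2]*1000;q=back(C,a[2]+270,a[3]+50,z)[:2]*1000; v=q-p; v*=np.sign(v[1])
            print(a.round(1),'across',(p-L)@n,(q-L)@n,'along',(p-L)@e,(q-L)@e,'yaw',np.arctan2(-v[0],v[1]))
```

```text
(array([575.41, 129.13]), np.float64(0.016))
(array([575.49, 129.08,  10.71]), np.float64(0.017))
locked [575.41 129.13] tcp rel along,across -63.74149196486934 -0.0725397142554831
[ 20.  121.9  17.8  15.6] across -25.39740288390227 -25.370694752487687 along -30.652030685859867 47.14905382285761 yaw 0.0936567126212432
[91.9 12.3 13.1 12. ] across 29.138145946364645 -28.725781708150283 along 49.48271399223858 49.606770701224264 yaw -1.4789402621262913
[ 79.4 117.4  24.4 117.2] across 21.7057076357239 -21.8591407566328 along -27.06355233751295 -26.988313664455962 yaw -1.4785233751154752
[ 8.1  2.3 95.6  2.4] across -32.19955760642323 31.66265684423569 along 56.04947719068258 56.102306964858066 yaw -1.475969080784422
[ 15.3  68.1  14.7 121.9] across -28.151066118991913 -29.650610302193744 along 10.172049329921247 -30.661780838500725 yaw 0.05729341052799644
[ 26.9 187.5  76.9 187.6] across -20.834265705732953 20.9500000557633 along -85.17660722437175 -85.18327174681797 yaw -1.4769558251675072
[ 21.2 185.6  20.1 125.6] across -25.510413752961632 -25.422666783238906 along -83.52028328160242 -33.60167887745203 yaw 0.09224220087090032
[ 86.6  30.7  82.3 186.9] across 25.5871834703497 25.485319770504606 along 36.919242703699794 -84.53136430570687 yaw 0.09316127487159014
[ 78.6 186.9  80.4 119.3] across 22.416867620330986 22.526992360484382 along -84.50938822542548 -28.56520279402283 yaw 0.0920315273685024
[ 87.6 144.4  91.1  33.1] across 28.855497766994237 29.053611036870013 along -48.62029892962084 35.223860216865965 yaw 0.09163712936961654
```

arm_command(
  rows=[
    [[-2.6,27.5,0],-0.001,1],
    [[0,0,-40],0,1],
    [[0,0,-40],0,1],
    [[0,0,-25],0,1],
    [[0,0,-7],0,1],
    [[0,0,0],0,1],
    [[0,0,0],0,1],
  ],
)

```text
t: 4.82
tcp_pos: [0.5806, 0.0933, 0.0896]
tool_rot: [0.674, 0.739, 0.001, 0.001]
force: [0.1, 0.6, -0.5]
finger_gap: 0.158
```

arm_command(
  rows=[
    [[0,0,0],0,1],
    [[0,0,0],0,1],
  ],
)

```text
t: 5.08
tcp_pos: [0.5801, 0.0938, 0.0891]
tool_rot: [0.673, 0.739, 0.0, 0.001]
force: [-0.5, 0.1, -1.6]
finger_gap: 0.155
```

```bash
python3 shot.py 3
```

```text
t 5.075 tcp [580.06  93.76  89.06] jawyaw 0.0931 F [-0.48  0.12 -1.6 ] M [ 0.046  0.012 -0.005] gap 13.19
```

View pics/wrist_3.png

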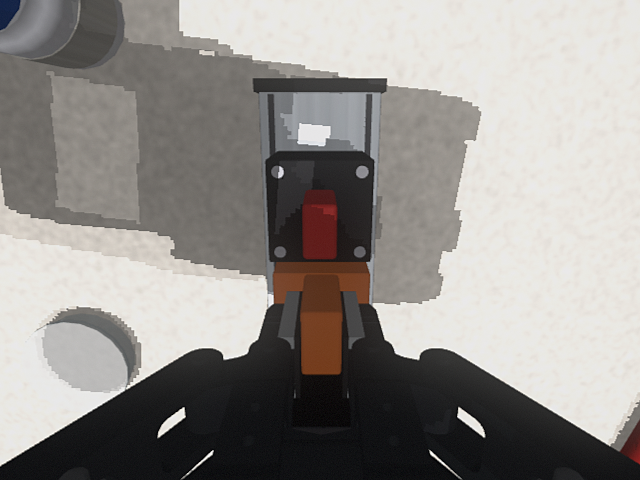

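arm_command(
  rows=[
    [[-1.2,0,-2],0,1],
    [[0,0,-1],0,1],
    [[0,0,0],0,1],
    [[0,0,0],0,1],
  ],
)

```text
t: 5.62
tcp_pos: [0.5785, 0.0937, 0.0852]
tool_rot: [0.673, 0.739, -0.0, -0.0]
force: [-0.1, 0.8, -0.2]
finger_gap: 0.154
```

```bash
python3 -c "
from shot import *
shot('4',())"
```

```text
t 5.625 tcp [578.49  93.72  85.23] jawyaw 0.093 F [-0.09  0.8  -0.17] M [ 0.029  0.011 -0.043] gap 13.08
```

arm_command(
  rows=[
    [[0,0,-0.8],0,1],
    [[0,0,0],0,1],
    [[0,0,0],0,1],
  ],
)

```text
t: 6.0
tcp_pos: [0.5785, 0.0937, 0.0845]
tool_rot: [0.673, 0.739, -0.0, -0.0]
force: [0.7, -0.0, -0.8]
finger_gap: 0.155
```

arm_command(
  rows=[
    [[0,0,-0.8],0,1],
    [[0,0,0],0,1],
    [[0,0,0],0,1],
  ],
)

```text
t: 6.38
tcp_pos: [0.5786, 0.0937, 0.0845]
tool_rot: [0.673, 0.739, 0.0, 0.0]
force: [-1.1, 0.1, 5.7]
finger_gap: 0.159
```

arm_command(
  rows=[
    [[0,0,0],0,0.4],
    [[0,0,0],0,0],
    [[0,0,5],0,0],
    [[0,0,50],0,-0.2],
    [[0,0,60],0,-0.4],
    [[4,-42,0],0,-0.4],
    [[4,-42,0],0,-0.4],
    [[4,-42,0],0,-0.4],
    [[0,0,0],0,-0.4],
    [[0,0,0],0,-0.4],
  ],
)

```text
t: 7.62
tcp_pos: [0.5901, -0.032, 0.1987]
tool_rot: [0.674, 0.739, 0.0, -0.0]
force: [0.2, 0.9, 0.9]
finger_gap: 0.7
```

```bash
python3 shot.py 5
```

```text
t 7.625 tcp [590.12 -32.04 198.65] jawyaw 0.0924 F [0.22 0.9  0.88] M [ 0.021 -0.016  0.068] gap 59.52
```

View pics/wrist_5.png

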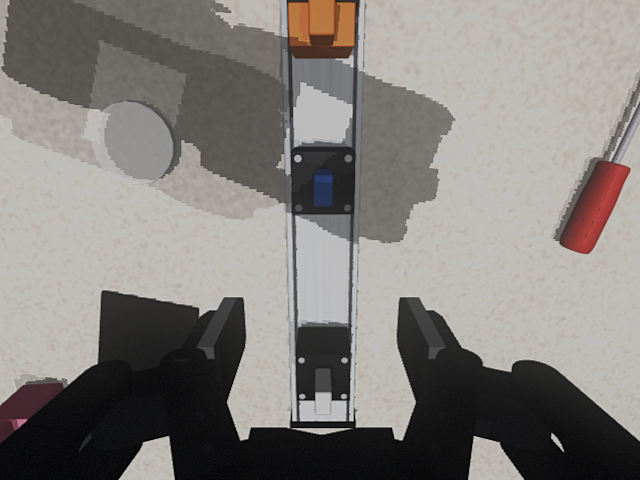

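The spacer stands upright at (322,28), with the blue fin at (323,188) and the white fin at (323,390). I'll fit the three.

```bash
cat > rel.py <<'E'
from fit import *; from shot import load,shot
L=np.array([575.41,129.13]); YW=.093
e=np.array([-np.sin(YW),np.cos(YW)]); n=np.array([np.cos(YW),np.sin(YW)])
def rel(p): p=np.array(p[:2])-L; return np.round([p@e,p@n],2)
fin=[box(.012,.020,.062,.092)]; sp=[box(.04,.024,.018,.068),box(.014,.024,.068,.102)]
BL=((105,120,30),(130,255,255)); OR=((4,110,30),(22,255,255)); RD=((0,120,40),(8,255,255))
def fz(tag,col,boxes,roi,guess=None,yaw=YW,zg=.08):
    im,C=load('wrist',tag); m=soft(im,*col)
    X=guess if guess is not None else back(C,roi[0]+roi[2]/2,roi[1]+roi[3]/2,zg)
    f,c=fit([(C,m,roi)],boxes,(X[0],X[1],YW),yaw); print(f,'rel',rel(f),'cost',c); return f
E
python3 - <<'E'
from rel import *
fz('5',BL,fin,(305,155,36,65)); fz('5',BL,fin,(305,155,36,65),yaw=None)
fz('5',OR,sp,(280,0,80,70),guess=(.5785,.0937),yaw=None)
im,C=load('wrist','5'); g=cv2.cvtColor(im,cv2.COLOR_BGR2GRAY)
print(g[360:420:4,308:342:2])
print(rel(back(C,323,389,.092)*1000))
E
```

```text
[587.78  -1.36] rel [-131.07    0.2 ] cost 0.269
[587.76  -1.1    9.98] rel [-130.81    0.2 ] cost 0.27
[577.71  94.97   9.01] rel [-34.23  -0.88] cost 0.019
[[ 42  41  41  43  45  44  40  44  42  42  42  43  43  44  42  43  31]
 [ 40  38  40  37  41  40  38  37  37  39  37  40  42  42  42  42  42]
 [ 39  38  36  39  44  59  57  57  59  58  59  37  37  40  40  42  40]
 [ 37  37  38  35  73  72  70  71  71  72  72  56  34  43  41  41  40]
 [ 38  40  37  33  73  72  72  72  71  71  73  60  37  41  39  40  39]
 [ 39  36  36  32  72  71  72  71  72  71  71  63  33  37  40  40  39]
 [ 37  34  34  34  73  71  71  72  73  69  73  66  30  38  38  39  38]
 [ 37  36  37  37  72  70  70  69  70  70  70  71  33  38  37  39  37]
 [ 35  36  35  33 137 138 138 139 138 137 140 119  29  37  38  37  35]
 [ 32  35  34  22 193 190 189 189 189 190 191 180  19  34  34  37  65]
 [ 96  95  97  71 189 188 189 189 189 190 191 170  89  95  96  97  96]
 [190 189 189 166 182 188 190 188 189 189 189 158 192 190 187 191 188]
 [189 189 189 165 184 190 190 189 190 189 191 156 191 187 189 190 188]
 [189 190 188 177 180 191 188 189 189 190 193 158 191 189 187 188 189]
 [188 189 189 188 189 188 188 191 189 187 185 186 189 188 187 190 189]]
[-274.59    0.48]
```

arm_command(
  rows=[
    [[-2.4,30.8,0],0,-0.4],
    [[0,0,-60],0,-0.4],
    [[0,0,-50],0,-0.2],
    [[0,0,-13],0,0],
    [[0,0,0],0,0.4],
    [[0,0,0],0,0.4],
    [[0,0,0],0,0.4],
  ],
)

```text
t: 8.55
tcp_pos: [0.5894, -0.0017, 0.0777]
tool_rot: [0.673, 0.739, 0.001, 0.002]
force: [-0.0, -1.2, -0.5]
finger_gap: 0.303
```

```bash
python3 shot.py 6
```

```text
t 8.55 tcp [589.45  -1.73  77.67] jawyaw 0.093 F [-0.02 -1.2  -0.46] M [-0.047 -0.011  0.024] gap 25.73
```

View pics/wrist_6.png

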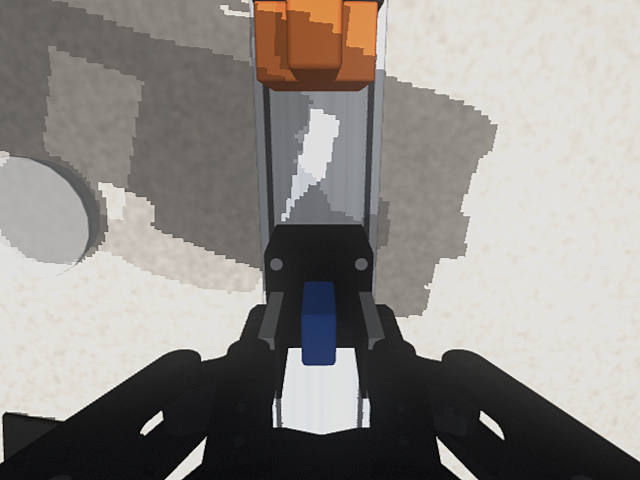

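The fin sits between the jaws at (319,325). I'll let the arm settle and pinch.

arm_command(
  rows=[
    [[-0.8,0,0],0,0.4],
    [[0,0,-0.5],0,0.4],
    [[0,0,0],0,1],
    [[0,0,0],0,1],
    [[0,0,0],0,1],
  ],
  squeeze=40,
)

```text
t: 9.22
tcp_pos: [0.5884, -0.0015, 0.0755]
tool_rot: [0.673, 0.739, 0.001, 0.001]
force: [2.2, 2.0, 1.8]
finger_gap: 0.133
```

```bash
python3 -c "
from shot import *
shot('4',())"
```

```text
t 9.225 tcp [588.38  -1.5   75.5 ] jawyaw 0.093 F [2.21 1.97 1.76] M [ 0.2   -0.311  0.072] gap 11.3
```

arm_command(
  rows=[
    [[-0.75,8,0],0,1],
    [[-0.75,8,0],0,1],
    [[-0.75,8,0],0,1],
    [[-0.75,8,0],0,1],
    [[-0.75,8,0],0,1],
    [[-0.75,8,0],0,1],
    [[-0.45,5,0],0,1],
    [[0,0,0],0,1],
    [[0,0,0],0,1],
  ],
)

```text
t: 10.35
tcp_pos: [0.5836, 0.0498, 0.0755]
tool_rot: [0.673, 0.739, -0.0, 0.002]
force: [3.4, -4.2, 0.2]
finger_gap: 0.133
```

```bash
python3 -c "
from rel import *
shot('7')
fz('7',OR,sp,(265,130,110,180),guess=(.5785,.0937),yaw=YW)
print(rel(manip.sense()['tcp_pos']*1000))"
```

```text
t 10.35 tcp [583.58  49.77  75.5 ] jawyaw 0.0938 F [ 3.4 -4.2  0.2] M [-0.784 -0.241 -0.001] gap 11.28
[577.56  94.77] rel [-34.41  -1.05] cost 0.104
[-79.78   0.77]
```

View pics/wrist_7.png

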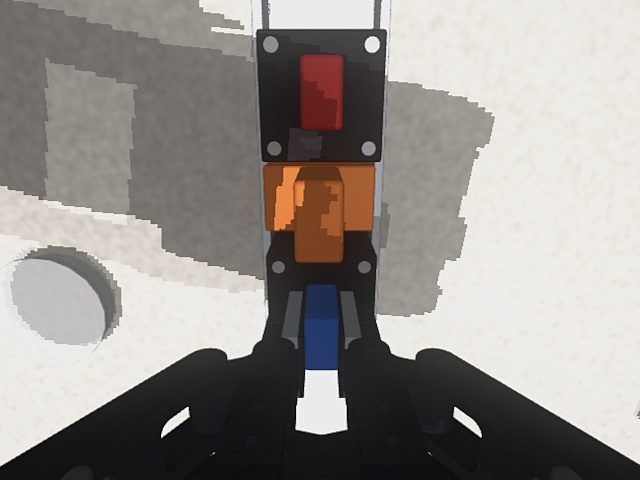

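arm_command(
  rows=[
    [[-0.2,2,0],0,1],
    [[-0.2,2,0],0,1],
    [[-0.2,2,0],0,1],
    [[-0.1,1.5,0],0,1],
    [[-0.1,1,0],0,1],
    [[0,0,0],0,1],
  ],
)

```text
t: 11.15
tcp_pos: [0.5828, 0.0576, 0.0755]
tool_rot: [0.673, 0.74, -0.001, 0.002]
force: [3.8, -7.1, 1.5]
finger_gap: 0.131
```

```bash
cat > s.py <<'E'
from rel import *
s=manip.sense(); print('t',s['t'],'rel',rel(s['tcp_pos']*1000),'z',s['tcp_pos'][2]*1000,'Falong,across',(s['force'][:2]@e).round(2),(s['force'][:2]@n).round(2),'Fz',s['force'][2].round(2),'M',s['ft_torque'].round(3))
E
python3 s.py
```

```text
t 11.15 rel [-71.9    0.76] z 75.4805402186762 Falong,across -7.46 3.11 Fz 1.49 M [-1.036 -0.265 -0.022]
```

arm_command(
  rows=[
    [[-0.1,1,0],0,1],
    [[-0.1,1,0],0,1],
    [[0,0,0],0,1],
  ],
)

```text
t: 11.52
tcp_pos: [0.5827, 0.0596, 0.0755]
tool_rot: [0.673, 0.74, -0.001, 0.002]
force: [2.7, -7.0, 0.4]
finger_gap: 0.131
```

```bash
python3 s.py
```

```text
t 11.525 rel [-69.92   0.77] z 75.49441524778153 Falong,across -7.24 2.0 Fz 0.35 M [-1.013 -0.238 -0.081]
```

arm_command(
  rows=[
    [[-0.05,0.6,0],0,1],
    [[0,0,0],0,1],
  ],
)

```text
t: 11.78
tcp_pos: [0.5826, 0.0601, 0.0755]
tool_rot: [0.673, 0.74, -0.001, 0.002]
force: [2.9, -7.8, 0.2]
finger_gap: 0.132
```

arm_command(
  rows=[
    [[-0.05,0.6,0],0,1],
    [[0,0,0],0,1],
  ],
)

```text
t: 12.02
tcp_pos: [0.5826, 0.0607, 0.0755]
tool_rot: [0.673, 0.74, -0.001, 0.002]
force: [3.0, -7.8, 1.2]
finger_gap: 0.133
```

arm_command(
  rows=[
    [[-0.05,0.5,0],0,1],
    [[0,0,0],0,1],
  ],
)

```text
t: 12.28
tcp_pos: [0.5825, 0.0611, 0.0755]
tool_rot: [0.673, 0.74, -0.001, 0.002]
force: [3.3, -7.4, 0.7]
finger_gap: 0.133
```

arm_command(
  rows=[
    [[-0.05,0.5,0],0,1],
    [[0,0,0],0,1],
  ],
)

```text
t: 12.52
tcp_pos: [0.5825, 0.0615, 0.0755]
tool_rot: [0.673, 0.74, -0.001, 0.002]
force: [3.4, -8.2, 0.2]
finger_gap: 0.133
```

```bash
python3 s.py; python3 shot.py 8
```

```text
t 12.525 rel [-67.98   0.8 ] z 75.52506030773257 Falong,across -8.5 2.62 Fz 0.25 M [-1.185 -0.235 -0.016]
t 12.525 tcp [582.52  61.52  75.53] jawyaw 0.094 F [ 3.4  -8.22  0.25] M [-1.185 -0.235 -0.016] gap 11.27
```

View pics/wrist_8.png

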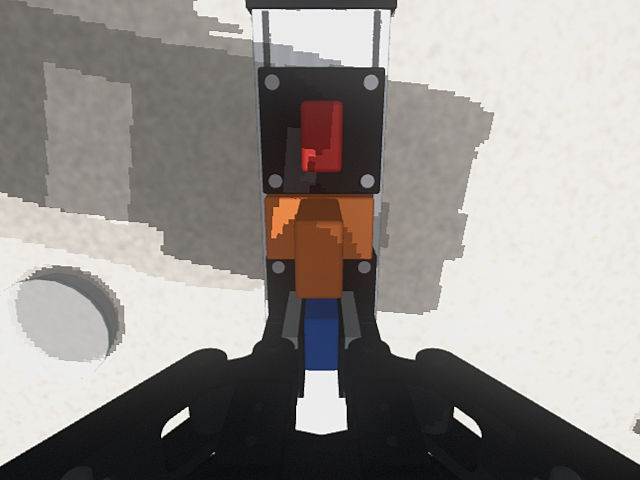

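Nearly there; no contact rise yet. I'll keep stepping.

arm_command(
  rows=[
    [[-0.05,0.5,0],0,1],
    [[0,0,0],0,1],
  ],
)

```text
t: 12.82
tcp_pos: [0.5825, 0.0615, 0.0755]
tool_rot: [0.673, 0.74, -0.001, 0.003]
force: [3.5, -10.0, 0.9]
finger_gap: 0.132
```

arm_command(
  rows=[
    [[-0.05,0.5,0],0,1],
    [[0,0,0],0,1],
  ],
)

```text
t: 13.08
tcp_pos: [0.5825, 0.0616, 0.0755]
tool_rot: [0.673, 0.74, -0.001, 0.003]
force: [3.4, -11.5, 0.6]
finger_gap: 0.135
```

```bash
python3 s.py
```

```text
t 13.075 rel [-67.93   0.79] z 75.4996630431586 Falong,across -11.74 2.36 Fz 0.63 M [-1.631 -0.286 -0.077]
```

Contact: motion stopped at -67.95 mm and the force rose from 8 to 11.7 N, so the nip is about 3.5 N. I'll unload, release, and go up and over the spacer.

arm_command(
  rows=[
    [[0.1,-1.2,0],0,1],
    [[0.1,-1.2,0],0,1],
    [[0,0,0],0,1],
    [[0,0,0],0,0.5],
    [[0,0,0],0,0],
    [[0,0,0],0,0],
    [[0,0,20],0,0],
    [[0,0,34],0,0],
    [[0,0,20],0,0],
    [[-4,34,0],0,0],
    [[0,0,0],0,0],
    [[0,0,0],0,0],
  ],
)

```text
t: 14.58
tcp_pos: [0.5769, 0.0968, 0.149]
tool_rot: [0.673, 0.74, -0.0, -0.0]
force: [-0.5, -1.2, 0.2]
finger_gap: 0.5
```

```bash
python3 s.py;python3 shot.py 9
```

```text
t 14.575 rel [-32.34  -1.55] z 148.96038625501166 Falong,across -1.15 -0.57 Fz 0.25 M [ 0.017  0.018 -0.004]
t 14.575 tcp [576.87  96.78 148.96] jawyaw 0.0939 F [-0.46 -1.19  0.25] M [ 0.017  0.018 -0.004] gap 42.52
```

View pics/wrist_9.png

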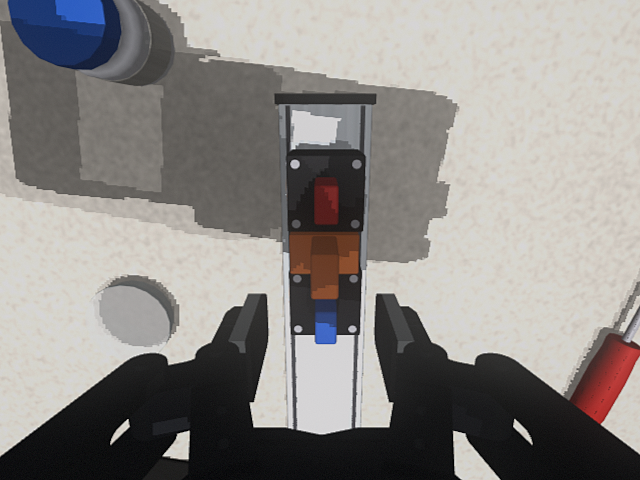

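Run:
```python
from rel import *
fz('9',OR,sp,(280,220,90,85),guess=(.5776,.0952),yaw=None)
fz('9',BL,fin,(305,290,45,60),guess=(.5817,.0617))
fz('9',RD,fin,(305,165,45,66),guess=(.5755,.1292))
```

```text
[577.8   96.02   9.72] rel [-33.19  -0.7 ] cost 0.229
[583.16  46.38] rel [-8.311e+01  3.000e-02] cost 0.249
[575.34 129.41] rel [ 0.29 -0.04] cost 0.075
```

arm_command(
  rows=[
    [[1,-1.6,-30],0,0],
    [[0,0,-25],0,0],
    [[0,0,-8],0,0.2],
    [[0,0,0],0,0.4],
    [[0,0,0],0,0.4],
    [[0,0,0],0,0.4],
    [[0,0,0],0,0.4],
  ],
  squeeze=20,
)

```text
t: 15.5
tcp_pos: [0.5786, 0.0953, 0.0869]
tool_rot: [0.673, 0.739, 0.0, 0.0]
force: [0.4, -0.9, -0.3]
finger_gap: 0.299
```

```bash
python3 s.py
```

```text
t 15.5 rel [-34.03   0.04] z 86.9034091254434 Falong,across -0.91 0.35 Fz -0.31 M [-0.041 -0.007 -0.013]
```

arm_command(
  rows=[
    [[-0.4,0,0],0,0.5],
    [[0,0,0],0,0.6],
    [[0,0,0],0,0.8],
    [[0,0,0],0,1],
    [[0,0,0],0,1],
    [[0,0,0],0,1],
  ],
)

```text
t: 16.25
tcp_pos: [0.5778, 0.0952, 0.0862]
tool_rot: [0.673, 0.739, -0.0, -0.0]
force: [0.0, 0.4, 1.7]
finger_gap: 0.158
```

```bash
python3 s.py; python3 shot.py 10 wrist
```

```text
t 16.25 rel [-33.98  -0.75] z 86.2307671385601 Falong,across 0.44 0.06 Fz 1.68 M [ 0.01   0.043 -0.02 ]
t 16.25 tcp [577.82  95.23  86.23] jawyaw 0.093 F [0.02 0.44 1.68] M [ 0.01   0.043 -0.02 ] gap 13.43
```

View pics/wrist_10.png

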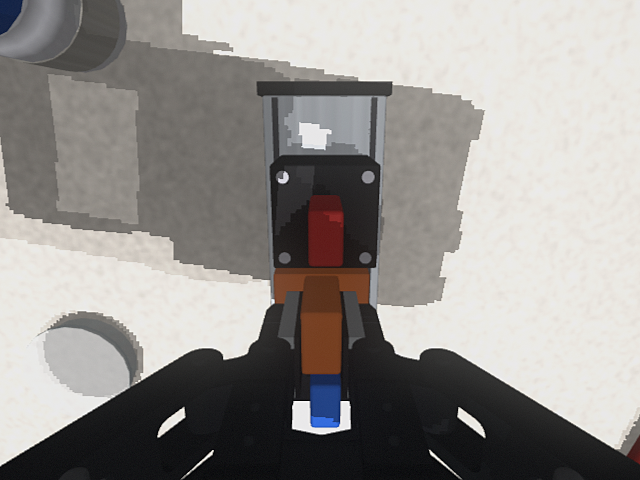

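Gripped with almost no side force or moment. I'll draw it up slowly.

arm_command(
  rows=[
    [[0,0,2],0,1],
    [[0,0,3],0,1],
    [[0,0,4],0,1],
    [[0,0,4],0,1],
    [[0,0,5],0,1],
    [[0,0,5],0,1],
    [[0,0,6],0,1],
    [[0,0,6],0,1],
    [[0,0,6],0,1],
    [[0,0,6],0,1],
    [[0,0,6],0,1],
    [[0,0,6],0,1],
  ],
  squeeze=25,
)

```text
t: 17.8
tcp_pos: [0.5778, 0.0952, 0.1456]
tool_rot: [0.673, 0.739, 0.0, 0.0]
force: [-0.1, 0.2, -0.6]
finger_gap: 0.163
```

arm_command(
  rows=[
    [[0,0,40],0,1],
    [[0,0,15],0,1],
    [[0,0,0],0,1],
  ],
)

```text
t: 18.18
tcp_pos: [0.5786, 0.0952, 0.2014]
tool_rot: [0.673, 0.739, 0.001, 0.001]
force: [-0.2, 0.6, -1.2]
finger_gap: 0.164
```

```bash
python3 s.py; python3 shot.py 11 wrist
```

```text
t 18.175 rel [-3.41e+01 -2.00e-02] z 201.3664058336916 Falong,across 0.58 -0.18 Fz -1.19 M [ 0.017  0.022 -0.019]
t 18.175 tcp [578.55  95.17 201.37] jawyaw 0.093 F [-0.23  0.56 -1.19] M [ 0.017  0.022 -0.019] gap 13.95
```

View pics/wrist_11.png

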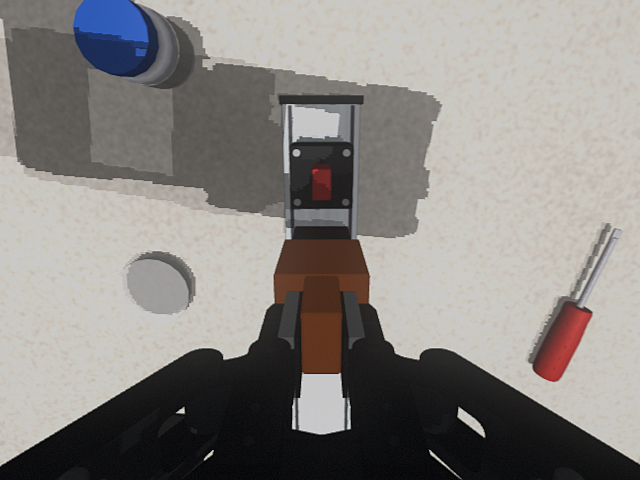

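arm_command(
  rows=[
    [[3.5,-35,0],0,1],
    [[3.5,-35,0],0,1],
    [[0,0,0],0,1],
    [[0,0,-40],0,1],
    [[0,0,-40],0,1],
    [[0,0,-25],0,1],
    [[0,0,-6],0,1],
    [[0,0,0],0,1],
    [[0,0,0],0,1],
    [[0,0,0],0,1],
  ],
)

```text
t: 19.48
tcp_pos: [0.5856, 0.0252, 0.0903]
tool_rot: [0.673, 0.739, 0.001, 0.001]
force: [-0.4, -0.5, -0.2]
finger_gap: 0.158
```

```bash
python3 s.py; python3 shot.py 12 wrist
```

```text
t 19.475 rel [-104.43    0.45] z 90.3496133761474 Falong,across -0.47 -0.41 Fz -0.24 M [ 0.032  0.024 -0.031]
t 19.475 tcp [585.55  25.2   90.35] jawyaw 0.0931 F [-0.36 -0.51 -0.24] M [ 0.032  0.024 -0.031] gap 13.44
```

View pics/wrist_12.png

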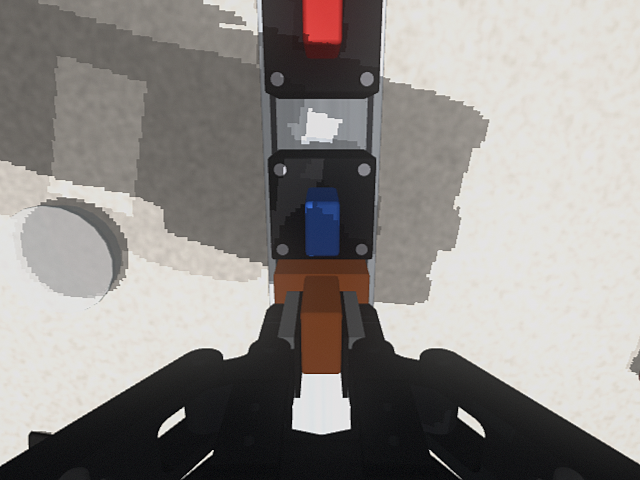

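```bash
cat > gap.py <<'E'
from rel import *
def edges(tag,u,v0,v1,z=.062):
    im,C=load('wrist',tag); g=cv2.GaussianBlur(cv2.cvtColor(im,cv2.COLOR_BGR2GRAY),(1,1),0).astype(float)
    p=g[v0:v1,u-2:u+3].mean(1); d=np.diff(p)
    for i in np.argsort(-abs(d))[:8]: print(v0+i+.5,round(d[i]),rel(back(C,u,v0+i+1,z)*1000))
if __name__=='__main__':
    for u in (295,350): print(u);edges('12',u,80,170)
    fz('12',BL,fin,(300,180,45,82),guess=(.5817,.0617))
E
python3 gap.py
```

```text
295
98.5 83 [-24.18 -10.32]
148.5 -58 [-42.93 -10.67]
149.5 -39 [-43.32 -10.68]
122.5 30 [-33.01 -10.49]
139.5 -17 [-39.45 -10.61]
158.5 10 [-46.84 -10.74]
134.5 -8 [-37.54 -10.57]
147.5 7 [-42.54 -10.66]
350
98.5 106 [-24.16  10.78]
148.5 -66 [-42.91  11.21]
140.5 -31 [-39.82  11.14]
149.5 -31 [-43.3   11.21]
147.5 8 [-42.52  11.2 ]
97.5 7 [-23.8   10.77]
141.5 -6 [-40.2   11.14]
99.5 5 [-24.52  10.79]
[581.56  62.08] rel [-67.33  -0.1 ] cost 0.044
```

arm_command(
  rows=[
    [[-0.4,0,-2.5],0,1],
    [[0,0,-0.5],0,1],
    [[0,0,0],0,1],
  ],
)

```text
t: 19.9
tcp_pos: [0.5843, 0.0252, 0.0862]
tool_rot: [0.673, 0.739, -0.0, -0.0]
force: [-0.5, 1.0, -0.2]
finger_gap: 0.164
```

arm_command(
  rows=[
    [[0,0,-0.8],0,1],
    [[0,0,0],0,1],
  ],
)

```text
t: 20.15
tcp_pos: [0.5844, 0.0252, 0.0862]
tool_rot: [0.673, 0.739, -0.0, 0.0]
force: [-1.2, 0.4, 5.5]
finger_gap: 0.159
```

arm_command(
  rows=[
    [[0,0,0.8],0,1],
    [[0,0,0],0,0.4],
    [[0,0,0],0,0],
    [[0,0,5],0,0],
    [[0,0,50],0,-0.2],
    [[0,0,50],0,-0.4],
    [[4,-50,0],0,-0.4],
    [[5,-50,0],0,-0.4],
    [[5,-50,0],0,-0.4],
    [[2,-22,0],0,-0.4],
    [[0,0,0],0,-0.4],
    [[0,0,0],0,-0.4],
  ],
)

```text
t: 21.65
tcp_pos: [0.5999, -0.1451, 0.191]
tool_rot: [0.673, 0.74, 0.0, -0.001]
force: [-0.4, -0.3, -0.4]
finger_gap: 0.699
```

```bash
python3 s.py; python3 shot.py 13 wrist
```

```text
t 21.65 rel [-275.32   -1.11] z 190.97436628387226 Falong,across -0.3 -0.44 Fz -0.38 M [-0.025 -0.015 -0.046]
t 21.65 tcp [ 599.87 -145.11  190.97] jawyaw 0.0939 F [-0.42 -0.34 -0.38] M [-0.025 -0.015 -0.046] gap 59.39
```

View pics/wrist_13.png

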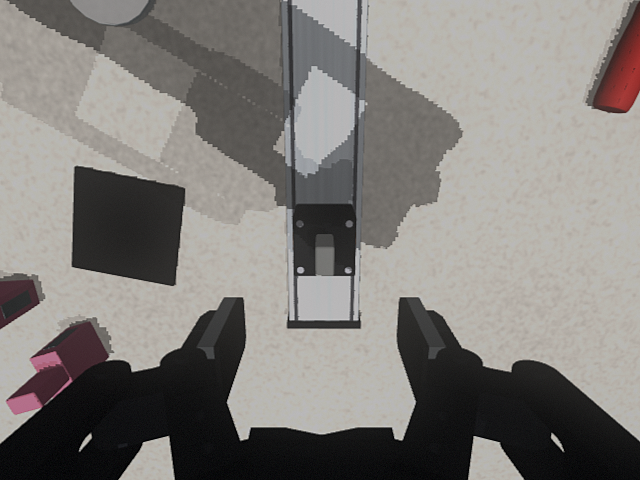

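Run:
```python
from rel import *
im,C=load('wrist','13'); g=cv2.cvtColor(im,cv2.COLOR_BGR2GRAY)
print(g[228:282:2,310:342:2])
X=back(C,325,255,.08); print(rel(X*1000))
# predicted corner pixels for guess positions
for a in (-270,-274,-278,-282,-286,-290):
    p=L+a*e; P=place(fin[0],p[0]/1000,p[1]/1000,YW); q=proj(C,P); print(a,q.min(0).round(1),q.max(0).round(1))
```

```text
[[ 39  37  37  38  34  33  36  34  38  37  36  37  37  37  38  37]
 [ 38  37  36  35  34  35  32  34  36  38  38  38  35  37  36  35]
 [ 37  38  37  37  36  35  37  34  35  36  35  36  37  37  37  38]
 [ 37  36  37  40  70  67  68  66  67  67  69  45  38  37  37  36]
 [ 36  39  38  61  69  71  70  68  69  70  67  67  35  39  34  36]
 [ 36  38  35  64  71  70  68  70  68  69  69  71  34  37  38  35]
 [ 39  36  35  66  72  70  70  70  69  70  70  71  37  37  39  39]
 [ 40  38  34  72  72  70  71  70  69  70  69  71  41  38  39  36]
 [ 39  40  35  71  70  70  70  70  69  69  71  71  43  39  37  38]
 [ 45  39  34  71  78  78  77  77  79  76  76  73  47  37  40  39]
 [ 46  41  33 105 112 112 112 111 113 113 113 112  68  40  38  38]
 [ 45  46  38 109 119 117 116 117 117 118 120 116  69  38  41  40]
 [ 45  46  40 107 119 118 117 118 117 118 117 115  69  37  40  41]
 [ 46  46  41 109 117 117 117 117 118 118 118 117  69  38  38  40]
 [ 49  45  39 108 117 115 118 117 117 119 119 114  68  38  41  42]
 [ 49  47  43 107 118 116 118 116 116 117 119 115  68  39  40  40]
 [ 49  48  42 109 117 116 11
[... 225 characters left out ...]
1  48  48  47]
 [ 51  50  41 106 118 116 118 116 117 119 118 116  61  47  49  49]
 [ 50  51  44 105 117 115 116 117 118 118 118 115  57  48  49  48]
 [ 52  50  46 101 117 116 115 119 117 117 117 117  56  49  50  48]
 [ 42  41  38 133 109 112 115 117 117 118 118 115  45  41  43  42]
 [181 182 179 180 182 186 175 177 179 176 177 179 181 181 182 181]
 [184 183 182 182 182 182 182 183 183 182 181 181 182 183 183 183]
 [183 183 181 181 180 183 183 183 183 182 181 183 182 182 182 183]]
[-287.43    0.78]
-270 [314.2 208. ] [334.  250.1]
-274 [314.2 213.7] [334.  256.2]
-278 [314.3 219.4] [333.9 262.2]
-282 [314.3 225.1] [333.8 268.2]
-286 [314.3 230.7] [333.7 274.1]
-290 [314.3 236.3] [333.7 280. ]
```

White measures -287.5 along the rail. I'll go and pinch its fin.

arm_command(
  rows=[
    [[2.3,-12,0],0,-0.4],
    [[0,0,-50],0,-0.4],
    [[0,0,-50],0,-0.2],
    [[0,0,-15],0,0],
    [[0,0,0],0,0.4],
    [[0,0,0],0,0.4],
    [[0,0,0],0,0.4],
    [[0,0,0],0,0.4],
  ],
  squeeze=25,
)

```text
t: 22.7
tcp_pos: [0.6034, -0.1591, 0.0775]
tool_rot: [0.673, 0.739, 0.0, 0.001]
force: [0.6, 0.9, 0.2]
finger_gap: 0.301
```

```bash
python3 s.py; python3 shot.py 14 wrist
```

```text
t 22.7 rel [-289.59    1.12] z 77.54413506828985 Falong,across 0.87 0.64 Fz 0.24 M [-0.003  0.006 -0.005]
t 22.7 tcp [ 603.41 -159.1    77.54] jawyaw 0.0931 F [0.56 0.93 0.24] M [-0.003  0.006 -0.005] gap 25.56
```

View pics/wrist_14.png

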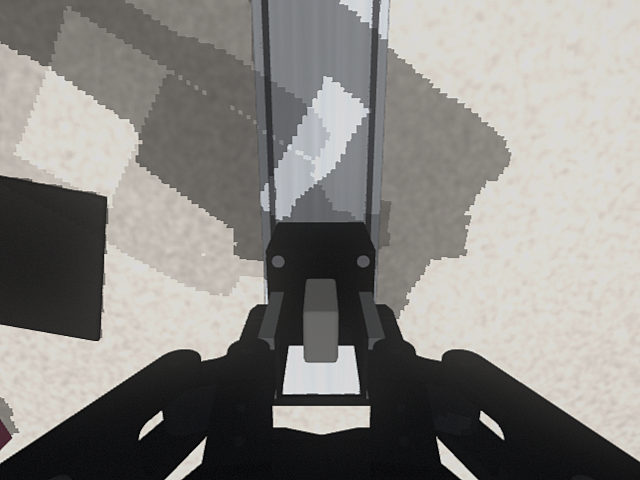

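arm_command(
  rows=[
    [[-0.8,1.5,-1],0,0.4],
    [[0,0,0],0,0.4],
    [[0,0,0],0,0.8],
    [[0,0,0],0,1],
    [[0,0,0],0,1],
  ],
)

```text
t: 23.38
tcp_pos: [0.603, -0.1573, 0.0753]
tool_rot: [0.674, 0.739, 0.001, 0.001]
force: [4.4, 2.0, -1.5]
finger_gap: 0.136
```

```bash
python3 s.py
```

```text
t 23.375 rel [-287.8     0.82] z 75.29067245146668 Falong,across 1.6 4.56 Fz -1.5 M [ 0.184 -0.46  -0.014]
```

arm_command(
  rows=[
    [[0,6,0],0,1],
    [[-0.8,12,0],0,1],
    [[-1.1,12,0],0,1],
    [[-1.1,12,0],0,1],
    [[-1.1,12,0],0,1],
    [[-1.1,12,0],0,1],
    [[-1.1,12,0],0,1],
    [[-1.1,12,0],0,1],
    [[-1.1,12,0],0,1],
    [[-1.1,12,0],0,1],
    [[-1.1,10,0],0,1],
    [[-0.5,6,0],0,1],
  ],
)

```text
t: 24.88
tcp_pos: [0.5907, -0.0265, 0.0753]
tool_rot: [0.673, 0.739, 0.0, 0.0]
force: [3.3, -2.0, -0.4]
finger_gap: 0.135
```

arm_command(
  rows=[
    [[0,0,0],0,1],
    [[0,0,0],0,1],
  ],
)

```text
t: 25.12
tcp_pos: [0.5907, -0.0266, 0.0753]
tool_rot: [0.674, 0.739, 0.0, -0.0]
force: [3.8, 1.7, 0.4]
finger_gap: 0.138
```

```bash
python3 s.py; python3 shot.py 15 wrist
```

```text
t 25.125 rel [-156.49    0.77] z 75.28683417393711 Falong,across 1.3 3.93 Fz 0.44 M [ 0.334 -0.45   0.045]
t 25.125 tcp [590.71 -26.62  75.29] jawyaw 0.0926 F [3.79 1.66 0.44] M [ 0.334 -0.45   0.045] gap 11.72
```

View pics/wrist_15.png

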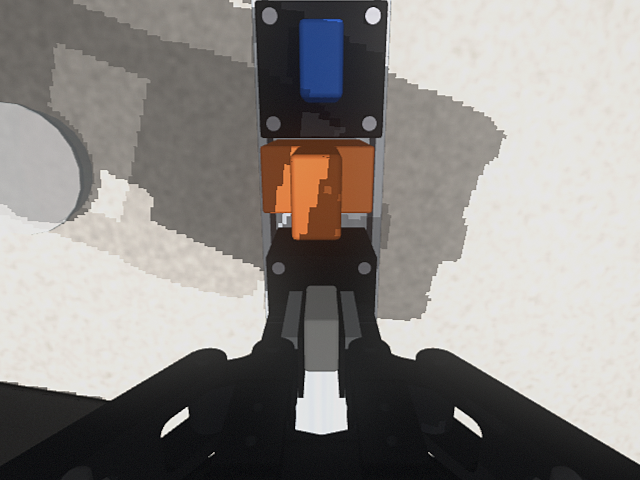

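arm_command(
  rows=[
    [[0.3,3,0],0,1],
    [[0.1,3,0],0,1],
    [[-0.3,3,0],0,1],
    [[-0.3,3,0],0,1],
    [[-0.2,2,0],0,1],
    [[-0.2,2,0],0,1],
    [[0,0,0],0,1],
    [[0,0,0],0,1],
  ],
)

```text
t: 26.18
tcp_pos: [0.5893, -0.0108, 0.0753]
tool_rot: [0.673, 0.739, -0.0, -0.001]
force: [-2.7, -0.6, 6.2]
finger_gap: 0.136
```

```bash
python3 s.py
```

```text
t 26.175 rel [-140.65    0.87] z 75.25355607311633 Falong,across -0.39 -2.75 Fz 6.24 M [-0.267  0.32  -0.001]
```

arm_command(
  rows=[
    [[-0.1,1,0],0,1],
    [[-0.1,1,0],0,1],
    [[0,0,0],0,1],
  ],
)

```text
t: 26.55
tcp_pos: [0.5892, -0.009, 0.0753]
tool_rot: [0.673, 0.739, -0.0, -0.001]
force: [-2.3, -1.8, 5.5]
finger_gap: 0.135
```

```bash
python3 s.py
```

```text
t 26.55 rel [-138.78    0.88] z 75.26757157527116 Falong,across -1.61 -2.46 Fz 5.53 M [-0.301  0.383 -0.029]
```

arm_command(
  rows=[
    [[-0.3,0.5,0.8],0,1],
    [[0,0,0],0,1],
  ],
)

```text
t: 26.8
tcp_pos: [0.5891, -0.0085, 0.0753]
tool_rot: [0.673, 0.739, -0.0, -0.001]
force: [-0.8, -1.5, -1.8]
finger_gap: 0.13
```

arm_command(
  rows=[
    [[-0.05,0.5,0],0,1],
    [[0,0,0],0,1],
  ],
)

```text
t: 27.05
tcp_pos: [0.5891, -0.0081, 0.0753]
tool_rot: [0.673, 0.739, -0.0, -0.001]
force: [0.4, -1.7, -5.8]
finger_gap: 0.134
```

arm_command(
  rows=[
    [[-0.05,0.5,0],0,1],
    [[0,0,0],0,1],
  ],
)

```text
t: 27.3
tcp_pos: [0.589, -0.0077, 0.0753]
tool_rot: [0.673, 0.739, -0.0, -0.001]
force: [0.2, -2.4, -9.1]
finger_gap: 0.132
```

```bash
python3 s.py; python3 shot.py 16 wrist
```

```text
t 27.3 rel [-137.51    0.83] z 75.3236498512834 Falong,across -2.39 -0.04 Fz -9.12 M [-0.381 -0.     0.053]
t 27.3 tcp [589.01  -7.71  75.32] jawyaw 0.0929 F [ 0.19 -2.38 -9.12] M [-0.381 -0.     0.053] gap 11.24
```

View pics/wrist_16.png

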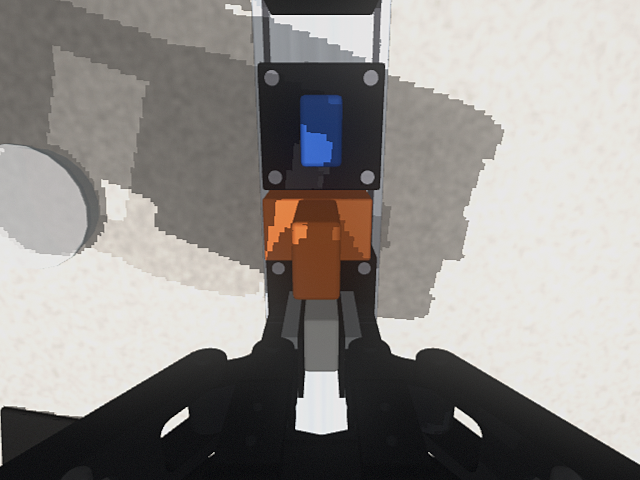

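arm_command(
  rows=[
    [[-0.05,0.5,-0.6],0,1],
    [[0,0,0],0,1],
  ],
)

```text
t: 27.6
tcp_pos: [0.589, -0.0072, 0.0753]
tool_rot: [0.673, 0.739, -0.0, -0.0]
force: [-0.6, -2.6, -6.3]
finger_gap: 0.136
```

arm_command(
  rows=[
    [[-0.05,0.5,0],0,1],
    [[0,0,0],0,1],
  ],
)

```text
t: 27.85
tcp_pos: [0.5889, -0.0067, 0.0753]
tool_rot: [0.673, 0.739, -0.0, -0.0]
force: [-1.4, -2.5, -6.2]
finger_gap: 0.136
```

```bash
python3 s.py
```

```text
t 27.85 rel [-136.49    0.86] z 75.30048644357635 Falong,across -2.31 -1.66 Fz -6.18 M [-0.413  0.352 -0.005]
```

arm_command(
  rows=[
    [[-0.05,0.4,-0.3],0,1],
    [[0,0,0],0,1],
  ],
)

```text
t: 28.1
tcp_pos: [0.5889, -0.0063, 0.0753]
tool_rot: [0.673, 0.739, -0.0, -0.0]
force: [-2.9, -2.3, -3.0]
finger_gap: 0.135
```

arm_command(
  rows=[
    [[-0.05,0.4,-0.2],0,1],
    [[0,0,0],0,1],
  ],
)

```text
t: 28.35
tcp_pos: [0.5889, -0.006, 0.0753]
tool_rot: [0.673, 0.739, -0.0, -0.0]
force: [-5.3, -2.4, -0.5]
finger_gap: 0.136
```

```bash
python3 s.py
```

```text
t 28.35 rel [-135.77    0.93] z 75.29886405829694 Falong,across -1.92 -5.5 Fz -0.51 M [-0.491  0.828  0.019]
```

arm_command(
  rows=[
    [[-0.5,0.3,0],0,1],
    [[0,0,0],0,1],
  ],
)

```text
t: 28.6
tcp_pos: [0.5889, -0.0058, 0.0753]
tool_rot: [0.673, 0.739, -0.0, 0.0]
force: [-4.5, -3.9, 1.3]
finger_gap: 0.132
```

```bash
python3 s.py; python3 shot.py 17
```

```text
t 28.6 rel [-135.61    0.9 ] z 75.27492872205764 Falong,across -3.43 -4.86 Fz 1.31 M [-0.515  0.829  0.01 ]
t 28.6 tcp [588.9   -5.81  75.27] jawyaw 0.0931 F [-4.52 -3.87  1.31] M [-0.515  0.829  0.01 ] gap 11.19
```

View pics/wrist_17.png

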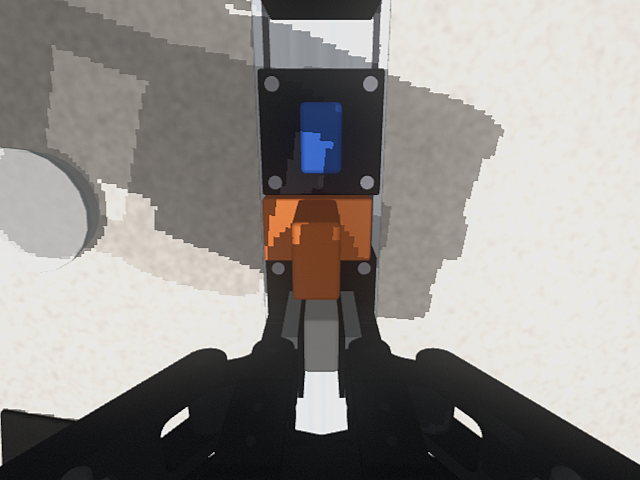

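arm_command(
  rows=[
    [[-0.6,0.25,0],0,1],
    [[0,0,0],0,1],
  ],
)

```text
t: 28.9
tcp_pos: [0.5889, -0.0058, 0.0753]
tool_rot: [0.673, 0.739, 0.0, 0.001]
force: [-2.5, -3.5, 1.9]
finger_gap: 0.134
```

```bash
python3 s.py
```

```text
t 28.9 rel [-135.6     0.88] z 75.30224594481417 Falong,across -3.22 -2.85 Fz 1.92 M [-0.692  0.65   0.048]
```

arm_command(
  rows=[
    [[0,0.25,0],0,1],
    [[0,0,0],0,1],
  ],
)

```text
t: 29.15
tcp_pos: [0.5889, -0.0058, 0.0753]
tool_rot: [0.673, 0.739, 0.0, 0.001]
force: [-2.6, -4.4, 1.6]
finger_gap: 0.133
```

```bash
python3 s.py
```

```text
t 29.15 rel [-135.57    0.88] z 75.28345653869873 Falong,across -4.1 -2.98 Fz 1.59 M [-0.814  0.69   0.065]
```

Contact at -135.6: it stopped, and the force went from 2.1 to about 4 N. I'll unload before releasing.

arm_command(
  rows=[
    [[-0.4,-0.4,0],0,1],
    [[-0.2,-0.4,-0.2],0,1],
    [[0,0,0],0,1],
  ],
)

```text
t: 29.52
tcp_pos: [0.5888, -0.0058, 0.0753]
tool_rot: [0.674, 0.739, 0.001, 0.001]
force: [-0.5, -1.6, 2.8]
finger_gap: 0.135
```

```bash
python3 s.py
```

```text
t 29.525 rel [-135.61    0.84] z 75.26340283526429 Falong,across -1.58 -0.61 Fz 2.82 M [-0.275  0.295  0.078]
```

arm_command(
  rows=[
    [[0,-0.2,0],0,1],
    [[0,0,0],0,0.5],
    [[0,0,0],0,0],
    [[0,0,0],0,0],
    [[0,0,20],0,0],
    [[0,0,34],0,0],
    [[0,0,20],0,0],
    [[-3.2,34,0],0,0],
    [[0,0,0],0,0],
    [[0,0,0],0,0],
    [[0,0,0],0,0],
  ],
)

```text
t: 30.9
tcp_pos: [0.5845, 0.0271, 0.1484]
tool_rot: [0.674, 0.739, -0.0, -0.0]
force: [0.2, -0.4, 0.1]
finger_gap: 0.498
```

```bash
python3 s.py;python3 shot.py 18
python3 - <<'E'
from rel import *
p=L-102*e
fz('18',OR,sp,(280,220,90,85),guess=p/1000,yaw=None)
p=L-68*e
fz('18',BL,fin,(300,160,50,75),guess=p/1000)
E
```

```text
t 30.9 rel [-102.42   -0.42] z 148.391991716691 Falong,across -0.46 0.14 Fz 0.14 M [-0.02   0.034 -0.041]
t 30.9 tcp [584.5   27.11 148.39] jawyaw 0.0923 F [ 0.19 -0.45  0.14] M [-0.02   0.034 -0.041] gap 42.33
[583.44  28.17   9.67] rel [-101.27   -1.38] cost 0.161
[581.67  61.37] rel [-6.805e+01 -6.000e-02] cost 0.06
```

View pics/wrist_18.png

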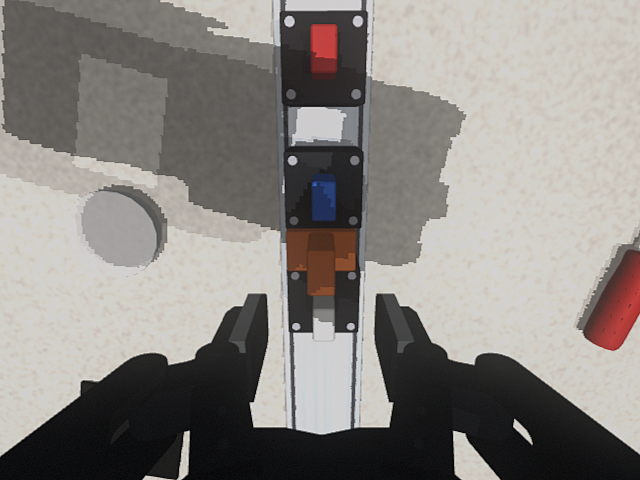

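arm_command(
  rows=[
    [[-1,0.5,-30],0.001,0],
    [[0,0,-24],0,0],
    [[0,0,-8],0,0.2],
    [[0,0,0],0,0.4],
    [[0,0,0],0,0.4],
    [[0,0,0],0,0.4],
    [[0,0,0],0,0.4],
    [[0,0,0],0,0.4],
  ],
  squeeze=20,
)

```text
t: 31.95
tcp_pos: [0.5836, 0.0283, 0.0871]
tool_rot: [0.673, 0.74, 0.0, 0.0]
force: [-0.1, 0.4, 0.3]
finger_gap: 0.298
```

```bash
python3 s.py;python3 shot.py 19
```

```text
t 31.95 rel [-101.13   -1.23] z 87.0517151999956 Falong,across 0.46 -0.08 Fz 0.34 M [-0.011  0.018  0.025]
t 31.95 tcp [583.57  28.32  87.05] jawyaw 0.094 F [-0.12  0.45  0.34] M [-0.011  0.018  0.025] gap 25.37
```

View pics/wrist_19.png

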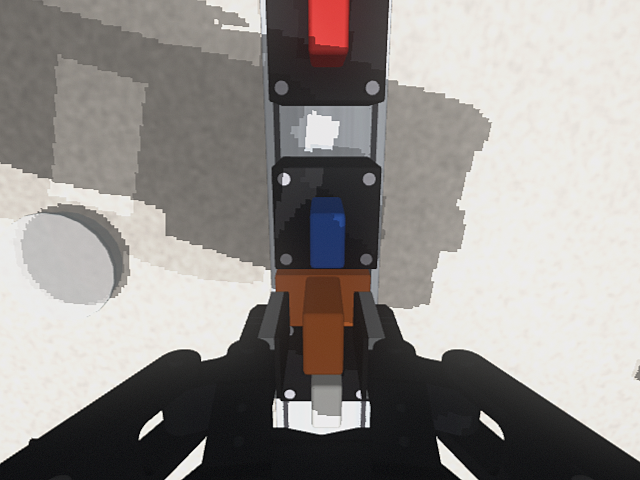

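The handle is centred between the pads. Closing gently.

arm_command(
  rows=[
    [[0,-0.5,0],-0.001,0.5],
    [[0,0,0],0,0.55],
    [[0,0,0],0,0.6],
    [[0,0,0],0,0.65],
    [[0,0,0],0,0.7],
    [[0,0,0],0,0.8],
    [[0,0,0],0,1],
    [[0,0,0],0,1],
  ],
)

```text
t: 33.0
tcp_pos: [0.5834, 0.0278, 0.0866]
tool_rot: [0.673, 0.739, -0.0, -0.0]
force: [0.2, -1.9, -0.0]
finger_gap: 0.163
```

```bash
python3 s.py;python3 shot.py 20
```

```text
t 33.0 rel [-101.64   -1.48] z 86.64832181193806 Falong,across -1.91 0.02 Fz -0.03 M [ 0.035 -0.026 -0.001]
t 33.0 tcp [583.37  27.79  86.65] jawyaw 0.093 F [ 0.2  -1.9  -0.03] M [ 0.035 -0.026 -0.001] gap 13.87
```

arm_command(
  rows=[
    [[0,0,2],0,1],
    [[0,0,3],0,1],
    [[0,0,4],0,1],
    [[0,0,4],0,1],
    [[0,0,5],0,1],
    [[0,0,5],0,1],
    [[0,0,6],0,1],
    [[0,0,6],0,1],
    [[0,0,6],0,1],
    [[0,0,6],0,1],
    [[0,0,6],0,1],
    [[0,0,6],0,1],
  ],
  squeeze=25,
)

```text
t: 34.55
tcp_pos: [0.5834, 0.0278, 0.1461]
tool_rot: [0.673, 0.739, 0.0, -0.0]
force: [0.7, -0.3, -0.6]
finger_gap: 0.158
```

arm_command(
  rows=[
    [[0,0,40],0,1],
    [[0,0,20],0,1],
    [[0,0,0],0,1],
    [[0,0,0],0,1],
  ],
)

```text
t: 35.05
tcp_pos: [0.5827, 0.0279, 0.2049]
tool_rot: [0.673, 0.739, -0.0, -0.001]
force: [-0.2, 0.3, -0.8]
finger_gap: 0.156
```

```bash
python3 s.py;python3 shot.py 21 wrist top
```

```text
t 35.05 rel [-101.44   -2.15] z 204.93393374670256 Falong,across 0.35 -0.21 Fz -0.85 M [ 0.055 -0.022  0.029]
t 35.05 tcp [582.69  27.93 204.93] jawyaw 0.093 F [-0.24  0.33 -0.85] M [ 0.055 -0.022  0.029] gap 13.23
```

View pics/wrist_21.png

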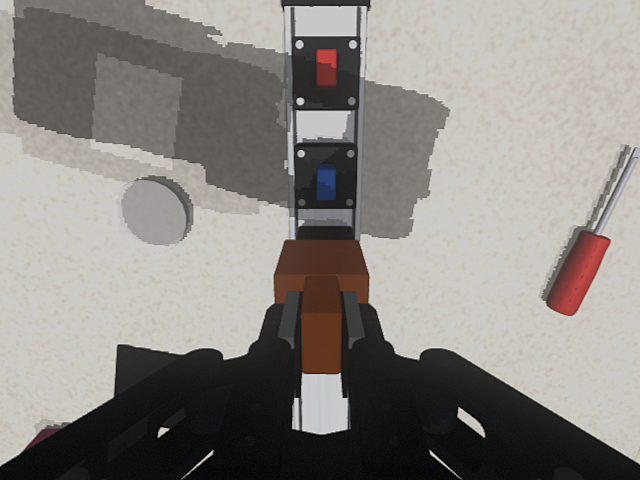

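arm_command(
  rows=[
    [[-24,-34,0],-0.02,1],
    [[-24,-34,0],-0.02,1],
    [[-25,-34,0],-0.02,1],
    [[-25,-34,0],-0.02,1],
    [[-25,-34,0],-0.02,1],
    [[-24,-34,0],-0.025,1],
    [[0,0,0],0,1],
    [[0,0,-60],0,1],
    [[0,0,-50],0,1],
    [[0,0,-16],0,1],
    [[0,0,0],0,1],
    [[0,0,0],0,1],
  ],
)

```text
t: 36.65
tcp_pos: [0.4371, -0.176, 0.08]
tool_rot: [0.718, 0.696, 0.0, 0.0]
force: [-0.9, -0.5, -0.6]
finger_gap: 0.161
```

```bash
python3 s.py;python3 shot.py 22 wrist
```

```text
t 36.65 rel [-290.95 -166.04] z 80.03343358475571 Falong,across -0.46 -0.96 Fz -0.62 M [-0.025 -0.051  0.029]
t 36.65 tcp [ 437.11 -175.99   80.03] jawyaw -0.0313 F [-0.91 -0.54 -0.62] M [-0.025 -0.051  0.029] gap 13.66
```

View pics/wrist_22.png

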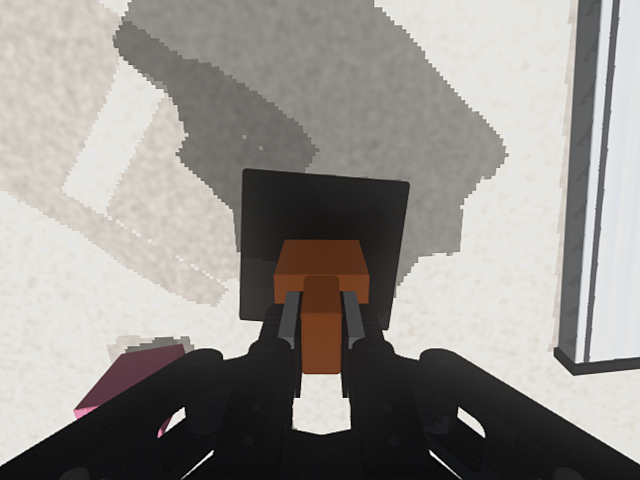

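arm_command(
  rows=[
    [[0,0,-5],0,1],
    [[0,0,-1],0,1],
    [[0,0,0],0,1],
    [[0,0,0],0,1],
  ],
)

```text
t: 37.2
tcp_pos: [0.4365, -0.1763, 0.0738]
tool_rot: [0.718, 0.696, 0.0, 0.0]
force: [-0.6, 0.2, -0.4]
finger_gap: 0.156
```

arm_command(
  rows=[
    [[0,0,-0.7],0,1],
    [[0,0,0],0,1],
  ],
)

```text
t: 37.45
tcp_pos: [0.4364, -0.1762, 0.073]
tool_rot: [0.718, 0.696, -0.0, -0.0]
force: [-0.4, 0.4, -1.0]
finger_gap: 0.157
```

arm_command(
  rows=[
    [[0,0,-0.7],0,1],
    [[0,0,0],0,1],
  ],
)

```text
t: 37.7
tcp_pos: [0.4365, -0.1762, 0.0726]
tool_rot: [0.718, 0.696, 0.0, 0.0]
force: [-0.7, 0.5, 4.0]
finger_gap: 0.157
```

Touched down at 72.6 mm, as predicted. I'll release, rise and back off to inspect.

arm_command(
  rows=[
    [[0,0,0.3],0,0.5],
    [[0,0,0],0,0.1],
    [[0,0,0],0,0],
    [[0,0,10],0,0],
    [[0,0,50],0,0],
    [[0,0,60],0,0],
    [[0,0,50],0,0],
    [[20,20,0],0.05,0],
    [[30,20,0],0.07,0],
    [[50,0,0],0,0],
    [[40,0,0],0,0],
    [[0,0,0],0,0],
  ],
)

```text
t: 39.2
tcp_pos: [0.5789, -0.1362, 0.2431]
tool_rot: [0.675, 0.738, 0.0, 0.001]
force: [-0.6, 0.3, 0.4]
finger_gap: 0.499
```

```bash
python3 s.py;python3 shot.py 23 wrist top scene
```

```text
t 39.2 rel [-264.53  -21.17] z 243.06017322853182 Falong,across 0.36 -0.55 Fz 0.38 M [ 0.003  0.082 -0.004]
t 39.2 tcp [ 578.9  -136.22  243.06] jawyaw 0.0895 F [-0.58  0.31  0.38] M [ 0.003  0.082 -0.004] gap 42.43
```

View pics/wrist_23.png

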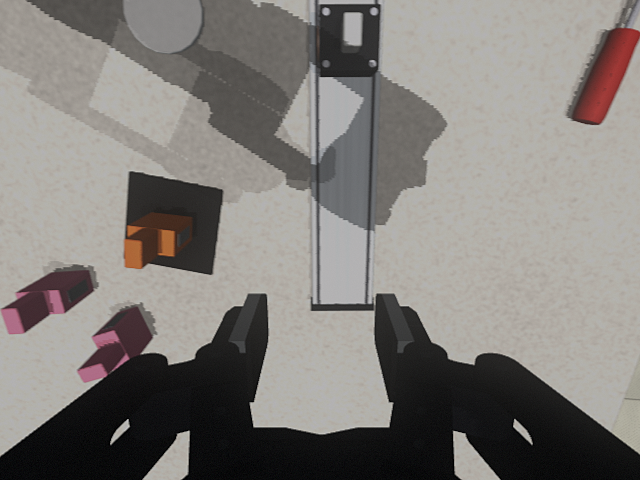

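View pics/scene_23.png

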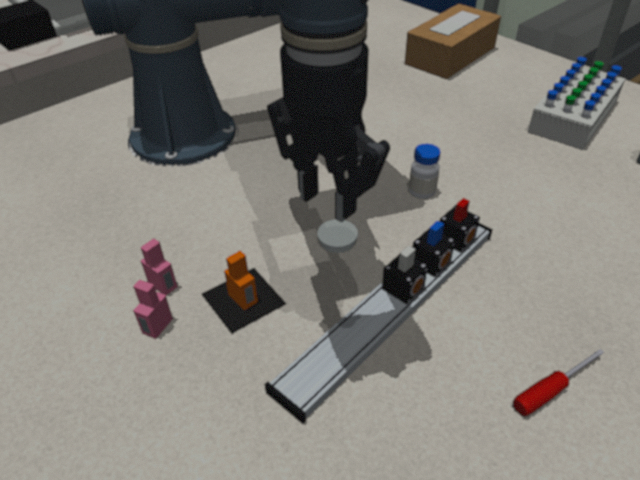

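The spacer stands upright on the pad, and the bottle and dish haven't moved. One view from above the blue carrier will check the gaps.

arm_command(
  rows=[
    [[4,40,-10],0,0],
    [[4,42,-10],0,0],
    [[0,42,-10],0.003,0],
    [[0,0,0],0,0],
    [[0,0,0],0,0],
    [[0,0,0],0,0],
  ],
)

```text
t: 40.1
tcp_pos: [0.5845, -0.0135, 0.2132]
tool_rot: [0.675, 0.738, 0.0, 0.0]
force: [-0.1, -0.7, 0.0]
finger_gap: 0.499
```

```bash
python3 s.py;python3 shot.py 24 wrist
python3 - <<'E'
from rel import *
im,C=load('wrist','24')
for nm,c,a in (('red',RD,0),('blue',BL,-68)):
    p=L+a*e; q=proj(C,np.r_[p/1000,.08])[0]; 
    try: fz('24',c,fin,(int(q[0])-25,int(q[1])-30,50,60),guess=p/1000)
    except Exception as x: print(nm,q,x)
p=L-136*e; q=proj(C,np.r_[p/1000,.08])[0]
fz('24',((0,0,95),(180,70,255)),fin,(int(q[0])-11,int(q[1])-15,22,30),guess=p/1000)
cr=im[0:360,220:460]; cv2.imwrite('pics/c24.png',cv2.resize(cr,None,fx=1.6,fy=1.6,interpolation=cv2.INTER_CUBIC))
E
```

```text
t 40.1 rel [-142.85   -4.23] z 213.15726724731704 Falong,across -0.72 -0.18 Fz 0.02 M [-0.051  0.018  0.016]
t 40.1 tcp [584.46 -13.5  213.16] jawyaw 0.0894 F [-0.11 -0.73  0.02] M [-0.051  0.018  0.016] gap 42.42
red [328.27107275  -4.627136  ] operands could not be broadcast together with shapes (60,50) (0,50) 
[581.8   61.34] rel [-68.09   0.07] cost 0.014
[589.71 -14.18] rel [-144.02    0.93] cost 0.249
```

View pics/c24.png

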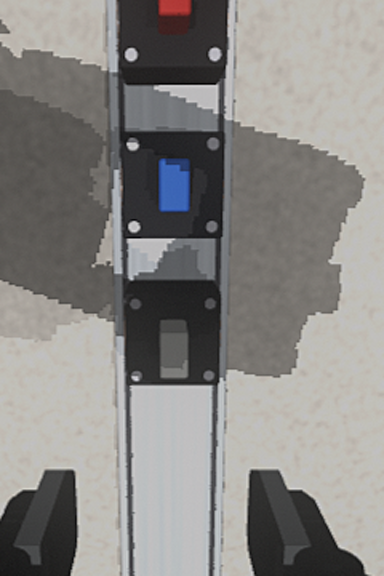

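Run:
```python
from rel import *
im,C=load('wrist','24'); g=cv2.cvtColor(im,cv2.COLOR_BGR2GRAY)
for u,v in [(131,54),(215,54),(132,144),(213,144),(134,227),(211,227),(136,303),(210,303),(136,376),(209,376)]:
    x=int(220+u/1.6); y=int(v/1.6); w=g[y-6:y+7,x-6:x+7].astype(float); w=np.clip(w-70,0,None)
    yy,xx=np.mgrid[y-6:y+7,x-6:x+7]; k=w.sum(); print(((xx*w).sum()/k).round(2),((yy*w).sum()/k).round(2),rel(back(C,(xx*w).sum()/k,(yy*w).sum()/k,.062)*1000),int(w.max()))
fz('24',((0,0,60),(180,255,255)),fin,(317,190,25,46),guess=(L-136*e)/1000)
```

```text
301.49 33.69 [-17.07 -16.98] 132
353.83 33.48 [-17.02  17.02] 132
302.45 90.4 [-51.58 -16.92] 136
352.84 89.31 [-50.97  17.09] 51
303.32 141.33 [-85.   -16.87] 138
351.89 141.13 [-84.96  17.14] 52
304.18 189.65 [-119.08  -16.79] 20
350.95 189.56 [-119.12   17.16] 18
305.19 237.52 [-155.39  -16.59] 139
349.6 237.77 [-155.71   16.87] 121
[588.3   -6.73] rel [-136.47    0.22] cost 0.009
```

Run:
```python
from rel import *
im,C=load('wrist','24'); g=cv2.cvtColor(im,cv2.COLOR_BGR2GRAY)
for x,y,th in [(305,235,60),(351,235,60),(304,189,60),(351,189,60),(303,141,60),(352,141,60),(353,90,60),(302,90,60),(301,33,70),(354,33,70)]:
    w=g[y-4:y+5,x-4:x+5].astype(float)
    w=np.clip(w-th,0,25); w[(g[y-4:y+5,x-4:x+5].astype(int)).min(1)>th]=0
    yy,xx=np.mgrid[y-4:y+5,x-4:x+5]; k=w.sum(); print(x,y,rel(back(C,(xx*w).sum()/k,(yy*w).sum()/k,.062)*1000))
im,C=load('top','23') if 0 else (cv2.imread('pics/top_23.png'),cal('top'))
cv2.imwrite('pics/t23.png',cv2.resize(im[130:330,130:480],None,fx=2.2,fy=2.2,interpolation=cv2.INTER_CUBIC))
```

```text
305 235 [-153.25  -16.77]
351 235 [-152.99   17.15]
304 189 [-119.01  -16.8 ]
351 189 [-119.05   17.1 ]
303 141 [-85.04 -16.81]
352 141 [-84.94  17.18]
353 90 [-51.    17.08]
302 90 [-51.28 -16.87]
301 33 [-17.03 -16.95]
354 33 [-17.13  17.01]
```

View pics/t23.png

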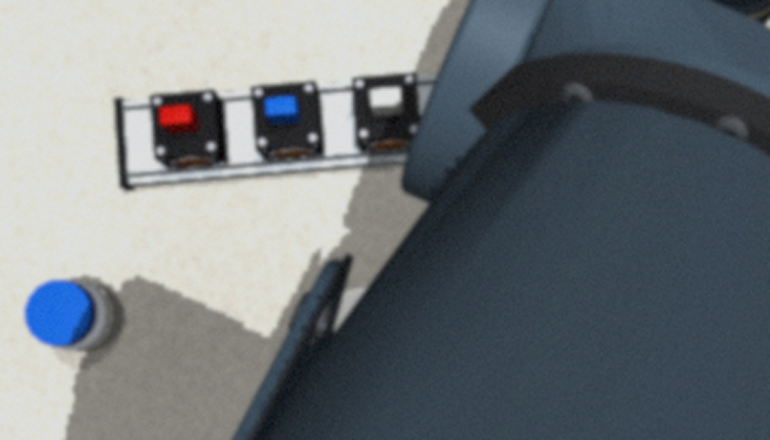

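The screw heads give pitches of 67.9 mm and 68.0–68.1 mm, so both gaps are 24 mm within about 0.1 mm. The gripper is clear of everything, so I'm handing in.

```bash
python3 -c "
from station import manip
print(manip.sign_off())"
```

```text
the job is handed in; nothing more can be done
None
```

I set both gaps with the orange spacer and handed the job in at about 40 s of the 72 s limit.

**What I did**
- **First gap:** I stood the spacer by the locked carrier and slid the blue carrier up by its fin. It stopped dead as the force rose from 8 N to about 11.7 N, so the nip was roughly 3.5 N. I unloaded, then drew the spacer straight up.
- **Second gap:** I stood the spacer by the blue carrier and brought the white one up the same way. The force rose from about 2 N to 4 N, well under the 8 N that would shift the blue carrier.
- **Finish:** I drew the spacer straight up again and stood it back upright on its pad.

**Last checks**
- **Gaps:** The carriers' screw heads, measured from the wrist camera, sit 67.9 mm apart (locked to blue) and 68.0–68.1 mm apart (blue to white). Both gaps are therefore 24 mm to within about 0.1 mm.
- **Spacer:** It shows upright and within the pad in the wrist and scene views.
- **Bystanders:** The bottle and dish look unmoved in the pictures. I did not measure their positions again.

**Readings that disagreed**
- **White carrier position:** The fin outline fit put the white carrier 68.4 mm from the blue one, and the arm's own contact positions gave 67.65 mm. I trusted the screw heads, which lie between the two.
- **Vertical force:** While I held the white fin, the arm's slow settling put up to 9 N of vertical force on it. I trimmed this out before contact, and it did not move the carrier off the rail.

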